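# Crank the serving lift level with the plate warmer

### The arm

A 6-joint arm with a two-finger parallel gripper is mounted at the origin on the work surface. World frame = base frame: x ahead of the robot, y to its left, z up, the work surface at z = 0. Lengths are in m, angles in rad, forces in N, time in s.
With the tool pointing down it reaches from about 0.375 to 0.825 m from the base axis. Payload 5.5 kg.
Tool frame: the origin (TCP) lies between the finger pads; the fingertips stand 8 mm ahead of it and the grasp point (between the pads) lies 11 mm behind it; x points along the fingers, y is the direction in which the jaws open and shut, and the axes are right-handed (so a half turn about x gives the same grasp; the last joint's range is limited). The gripper opens to 85 mm and grips with 20 to 120 N. Pads are 22 mm wide; open, the fingers measure 114 mm over their backs; the gripper's body (76 mm by 85 mm) begins 54 mm behind the grasp point. The pads swing forward as they close: fully open they stand 13 mm farther back than shut.
Start: joints at [0, 0.314, -0.047, 1.21, 0, 1.571], TCP at [0.6, -0, 0.239] pointing down, gripper open.
Joint ranges: [-2.67, 2.67], [-0.69, 1.73], [-1.03, 1.25], [-2.08, 2.16], [-1.42, 1.45], [-3.14, 3.14]. Speed limits (rad/s): [2.39, 2.39, 3.01, 3.14, 3.14, 3.14].

### API

Orientations are given as a unit quaternion [x, y, z, w].
In Python, from cell import status, viewer, job gives the robot as it stands.
- The arm moves only by the tool move_arm, never from a script. Its argument "steps" is a list of rows, each an object with "fingers": the closure, from -1 (fully open) to 1 (shut); "xyz": the shift along the world's x, y, z in cm, a list of three; "turn": the turn about the world's z in degrees. In form: [{"fingers": fingers, "xyz": [dx, dy, dz], "turn": turn}, ...]. A call has 1 to 8 rows; each row is the pose to reach, as a shift and turn from the pose commanded when the call began; what a row does not reach only later rows make up. A row lasts 1/8 s, in which the tool goes at most 62.5 mm and 10.7 degrees, less where a joint would pass 70% of its speed; a pose out of reach is approached as far as the arm can. A call with a gripper value outside its range is refused whole. The fingers move at their own pace and stop on an object; "force" is the grip in N (left out, the last holds). Time passes only in rows, so rows that repeat a pose let the fingers close. It gives the time, the measured TCP pose, the force and the opening at its end, in the units of the state.
- status.read_state(): the state, without advancing time (a new reading comes with each control period).
- viewer.get_image(name): name is "scene" or "side" or "wrist"; returns a dict with "frame" (384x512x3 uint8, red, green, blue), "vertical_fov" (degrees; the focal length in pixels is half the picture's height over the tangent of half this angle, whatever the lens; pixels are square), "cx", "cy" (the principal point, pixels), "R" (3x3) and "t" (3): a world point X has camera coordinates R X + t. Camera axes: x right, y down, z forward; pixel columns grow to the right and rows downward; lengths in m; the calibration is good to about 2 mm. A picture is of the moment at which its call begins. There is no depth.
- job.sign_off(): hands the job in, once; it reports no verdict.
The state is a dict: "clock": time; "qpos": joint angles; "qvel": joint speeds; "joint_efforts": joint torques, N m; "eef_pos": TCP position; "tcp_rot": TCP orientation; "ft_force": force on the tool from outside, world axes, zero at the start; "wrist_torque": the same for the moment, N m; "grip_width": opening from 0.0 (shut) to 1.0 (fully open).
Only numpy, scipy, OpenCV 4.12 (cv2) and the standard library are available. Lean on these libraries where they do the work, as an engineer would, in place of code of your own. Each camera call takes 0.05 s, during which the arm holds its last target.

### The job

Fit the loose crank onto the square drive of the serving lift, feeling for the angle at which it drops fully home without forcing it, and wind the lift up until its deck is level with the top of the plate warmer beside it, so that a dish can be slid straight across. Then let go, leaving the crank on the drive and the katori upright on the deck, and leave everything else on the table where it stands.

Things in the scene. Friction and masses are not known exactly. Their poses are not given: they have to be found in the camera images.
- crank_boss (a point): Loose crank of dark steel, about 0.2 kg, standing socket-down on the table. Point: centre of its gripping boss, an upright block 20 x 20 mm square on the hub's axis, from 52 to 86 mm above the crank's underside; the point is 70 mm above it. z up, x along the arm towards the handle. Grip the boss across y, clear of the arm (16 mm wide, its top 50 mm above the underside).
- crank_foot (a point): Centre of the crank's underside (axes as crank_boss), 70 mm below the boss point. The hub is a block 47 x 47 mm, 52 mm tall. In its underside is a square socket 30.6 x 30.6 mm, 44 mm deep; hub, socket and boss all have their sides parallel to x and y.
- crank_grip (a point): Centre of the crank's winding handle, an upright wooden sleeve 18 mm across, from 54 to 102 mm above the crank's underside (point 78 mm above it), 60 mm from the hub's axis along x. The sleeve spins freely on its pin, so it can be held and carried round in a circle without turning the gripper.
- drive_seat (a point): Serving lift, a screw-jack stand fixed to the table. Point: on the screw's upright axis, centre of the top of a round collar 64 mm across on the grey gear case (72 x 72 mm), 70 mm above the table. The fitted crank's underside rests here when fully home. z up; the deck lies towards -y.
- drive_top (a point): On the lift, 30 mm above drive_seat: top of the square drive, 28 x 28 mm. On it stands a round pilot pin, 22 mm across, 12 mm high, to feel for with the socket. The square's angle differs each time and is NOT given by the axes. A misaligned crank rests here; turned in small steps under a light press (5 N) it drops 30 mm home within 0.09 rad of alignment, every quarter turn. Over 60 N is forcing.
- deck_top (a point): Centre of the top of the lift's deck, a steel plate 130 x 130 x 8 mm on a round column, 160 mm from the screw's axis along the stand's -y. z up. Starts 64 to 68 mm above the table. Turning the screw clockwise seen from above raises it 15 mm per turn; it takes 0.1 N m and stays where it is left. A katori stands on it.
- warmer_top (a point): On the flat dark top of the plate warmer, 15 mm in from the middle of its edge next to the deck. The warmer is a fixed steel box 200 x 260 mm beyond the deck (towards the stand's +x). z up. Its height differs from time to time, 80 to 94 mm above the table: the height to which the deck is to be wound.
- deck_katori_mid (a point): Steel katori (open bowl, 82 mm across the rim, 38 mm tall, about 90 g) standing on the deck; point half-way up its axis. z up. It rides up with the deck.
- thali_mid (a point): Empty steel thali (plate 260 mm across, 20 mm high) on the table; point at its centre, 10 mm up. Bystander.
- trivet_mid (a point): Blue silicone trivet, a disc 170 mm across and 7 mm thick, on the table; point at its centre. Bystander.
- shaker_mid (a point): Glass salt shaker, 42 mm across, 76 mm tall, upright on the table; point at its centre. Bystander.
- tiffin_mid (a point): Closed steel tiffin carrier, 135 mm across, 226 mm tall with its handle; point on its axis, 95 mm up. Bystander.
- katori0_mid (a point): Steel katori (bowl 82 mm across, 38 mm tall), the one nearest the lift in a row of three on the table; point half-way up its axis. Bystander.
- katori1_mid (a point): Steel katori (bowl 82 mm across, 38 mm tall), the one in the middle in a row of three on the table; point half-way up its axis. Bystander.
- katori2_mid (a point): Steel katori (bowl 82 mm across, 38 mm tall), the one farthest from the lift in a row of three on the table; point half-way up its axis. Bystander.
There are look-alikes about, which are no part of the job. Leave any yellow look-alike of the part that bears crank_boss alone.

How it is judged:
By the outcome, as a careful person would: the job done as asked, in the order asked, and still so for the second after the job is handed in, with the robot touching nothing.
It also fails if it takes over 72 s, if anything falls off the work surface, if the arm or the gripper's body presses on something with over 40 N, if the wrist force passes 120 N, or if a joint passes its speed limit or range.

## Working session

There is one attempt and no reset: what is moved stays moved. The work goes in short steps, Python scripts to look and compute and a tool call to move; the robot and the scene stay as the last step left them, time stands still between calls to the robot, and variables do not carry over. Pictures are saved under pics/ and viewed, and the job is handed in when it is done.

Besides the shell and the picture viewer there is one more tool, called after "Call:" as name(argument=value, ...) on one line, values as JSON. move_arm: Moves the arm, as the interface text tells. Its arguments: {"type":"object","properties":{"steps":{"type":"array"},"force":{"type":"number"}},"required":["steps"]}

```bash
mkdir -p pics; ls
cat > h.py <<'E'
import numpy as np, cv2
from cell import status, viewer, job
def snap(n,f):
    d=viewer.get_image(n); cv2.imwrite('pics/'+f,d['frame'][:,:,::-1]); 
    np.savez('pics/'+f+'.npz',**{k:d[k] for k in d}); return d
def load(f): return dict(np.load('pics/'+f+'.npz'))
def K(d):
    h=d['frame'].shape[0]; f=h/2/np.tan(np.radians(float(d['vertical_fov']))/2); return f
def ray(d,u,v):
    f=K(d); R=np.array(d['R']);t=np.array(d['t'])
    return -R.T@t, R.T@np.array([(u-d['cx'])/f,(v-d['cy'])/f,1.])
def onz(d,u,v,z):
    c,r=ray(d,u,v); return c+r*(z-c[2])/r[2]
def proj(d,X):
    p=np.array(d['R'])@np.array(X)+np.array(d['t']); f=K(d); return np.array([f*p[0]/p[2]+d['cx'],f*p[1]/p[2]+d['cy']])
def tri(obs):
    A=np.zeros((3,3));b=np.zeros(3)
    for d,u,v in obs:
        c,r=ray(d,u,v); r=r/np.linalg.norm(r); P=np.eye(3)-np.outer(r,r); A+=P;b+=P@c
    return np.linalg.solve(A,b)
E
python3 - <<'E'
from h import *
for n in ['scene','side','wrist']:
    d=snap(n,n+'0.png'); print(n,d['vertical_fov'],d['cx'],d['cy'],-np.array(d['R']).T@d['t'], np.array(d['R'])[2])
print(status.read_state())
E
```

```text
pics
scene 52.71328127055705 248.84173975195088 187.29391797615693 [1.11209705 0.49915911 0.98643927] [-0.49068551 -0.44373304 -0.74988581]
side 51.284007842594285 252.8779968682193 196.813817993639 [-0.04515115 -1.10320145  0.99260377] [ 0.37574581  0.71716794 -0.58692864]
wrist 65.84147030510397 255.1453434017653 190.4497632823609 [0.59977383 0.08394011 0.37524309] [-0.0014935  -0.32420696 -0.945985  ]
{'clock': 0.15, 'qpos': array([-1.97821166e-05,  3.14073627e-01, -4.78547046e-02,  1.21017269e+00,
       -3.82900392e-05,  1.57078497e+00]), 'qvel': array([-3.21181223e-04, -3.13763444e-03,  2.65767471e-03, -6.53149058e-04,
        3.38878264e-03, -8.38172719e-05]), 'joint_efforts': array([-1.47968080e-04, -5.40045226e+01,  3.40059292e+01,  1.33731824e-02,
        2.28346818e-05,  3.50972789e-05]), 'eef_pos': array([ 5.99574755e-01, -2.42247113e-05,  2.38624255e-01]), 'tcp_rot': array([-0.49966625, -0.5003144 ,  0.50033773, -0.49968119]), 'ft_force': array([-0.27879929,  0.04752104, -0.42598396]), 'wrist_torque': array([-0.02146924,  0.00491258, -0.01709408]), 'grip_width': 1.0006665153926748}
```

View pics/scene0.png

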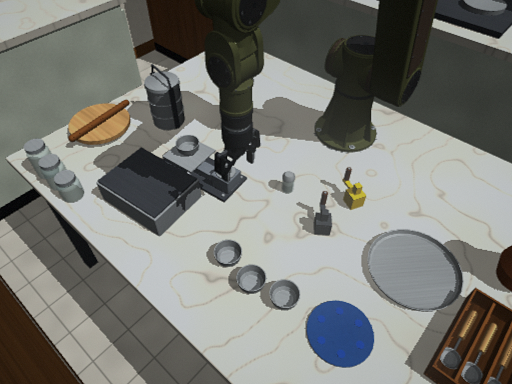

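View pics/side0.png

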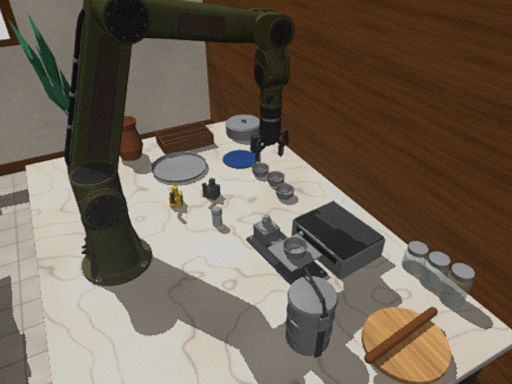

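View pics/wrist0.png

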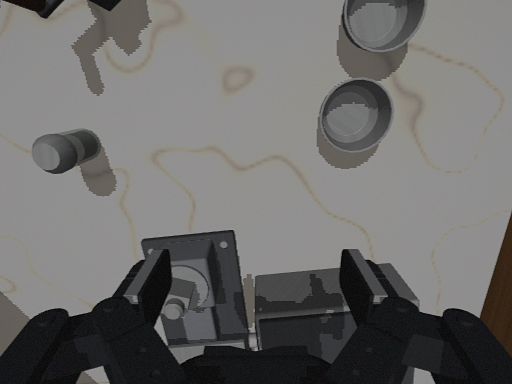

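Run:
```python
from h import *
s=load('scene0.png');e=load('side0.png');w=load('wrist0.png')
c=lambda d,x0,x1,y0,y1,k:cv2.resize(d['frame'][y0:y1,x0:x1,::-1],None,fx=k,fy=k,interpolation=cv2.INTER_CUBIC)
cv2.imwrite('pics/c1.png',c(s,270,390,150,250,6))
cv2.imwrite('pics/c2.png',c(s,90,260,120,240,4))
cv2.imwrite('pics/c3.png',c(e,150,290,130,230,5))
cv2.imwrite('pics/c4.png',c(e,235,395,195,285,5))
```

```text
(no output)
```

View pics/c1.png

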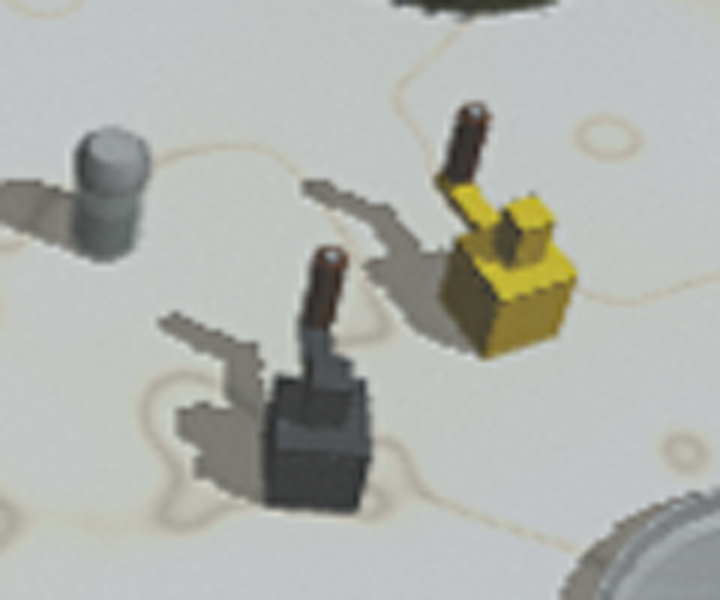

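View pics/c2.png

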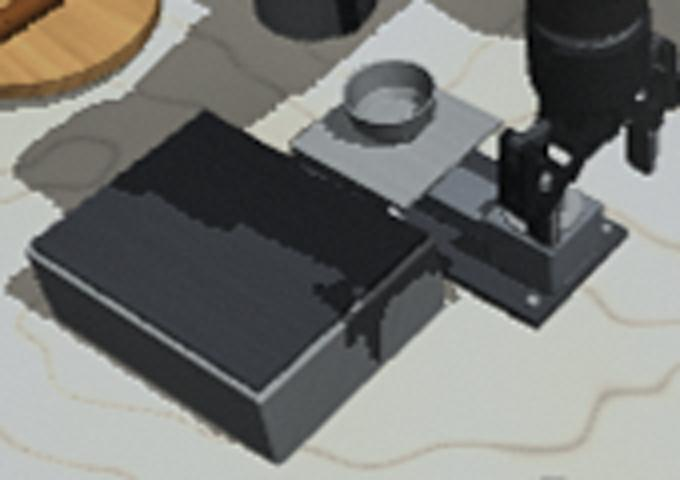

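View pics/c3.png

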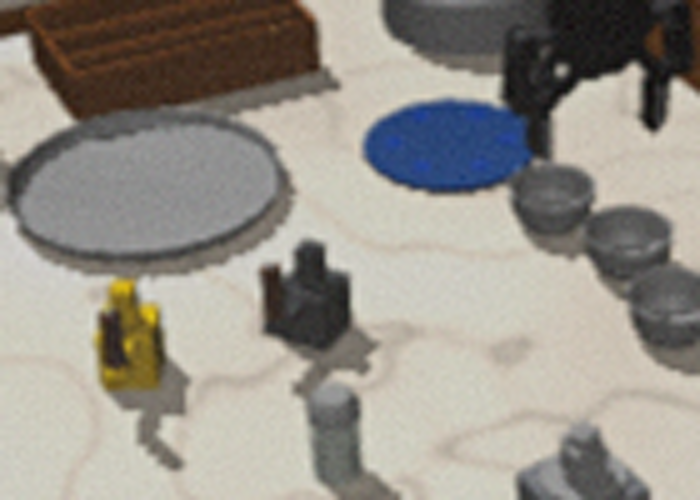

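View pics/c4.png

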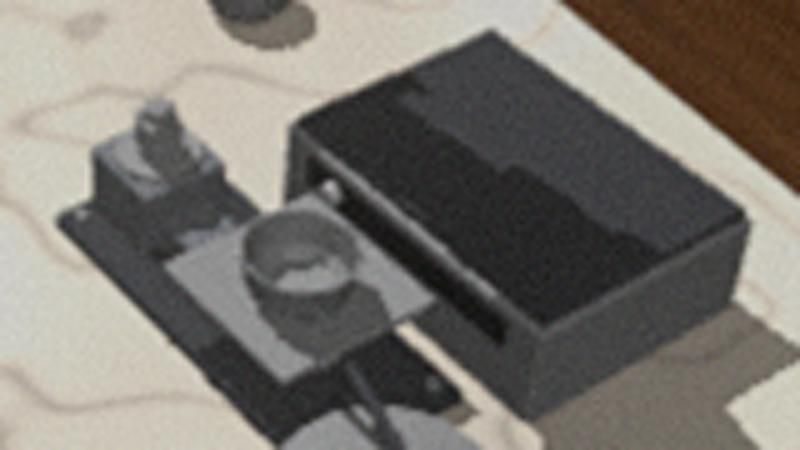

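Run:
```python
from h import *
s=load('scene0.png');e=load('side0.png');w=load('wrist0.png')
print('sleeve top',tri([(s,325.2,192),(e,204,183.2)]))
print('sleeve s z.102',onz(s,325.2,192,.102),onz(e,204,183.2,.102))
print('boss e',onz(e,212,179,.086))
# hub bottom corners scene c1 (265,500),(358,512),(368,460)
for u,v in [(265,500),(358,512)]: print('hub bot',onz(s,270+u/6,150+v/6,0))
for u,v in [(275,378),(263,445),(360,455),(370,378)]: print('hub top',onz(s,270+u/6,150+v/6,.052))
print('drive pin top side', onz(e,235+155/5,195+103/5,.112))
print('deck s',[onz(s,90+u/4,120+v/4,.066)[:2] for u,v in [(292,147),(400,205),(503,122)]])
print('deck e',[onz(e,235+u/5,195+v/5,.066)[:2] for u,v in [(165,262),(285,382),(437,297)]])
print('warm s',[onz(s,90+u/4,120+v/4,.087)[:2] for u,v in [(28,250),(262,397),(440,235),(205,110)]])
print('warm e',[onz(e,235+u/5,195+v/5,.087)[:2] for u,v in [(293,125),(490,32),(748,215),(543,330)]])
for (a,b,c,d_) in [(28,250,490,32)]: pass
print('case w',[onz(w,u,v,.07)[:2] for u,v in [(173,316),(187,288)]],onz(w,173,308,.112))
```

```text
sleeve top [0.39543397 0.15934513 0.10167999]
sleeve s z.102 [0.39453887 0.1598885  0.102     ] [0.39586903 0.15769852 0.102     ]
boss e [0.44458365 0.19374731 0.086     ]
hub bot [0.47345952 0.19103801 0.        ]
hub bot [0.447964   0.23067731 0.        ]
hub top [0.4427744  0.16749542 0.052     ]
hub top [0.48093384 0.18736759 0.052     ]
hub top [0.4541154  0.22650911 0.052     ]
hub top [0.41080543 0.20332402 0.052     ]
drive pin top side [ 0.50703185 -0.14859121  0.112     ]
deck s [array([ 0.60117167, -0.35655107]), array([ 0.58624591, -0.23699674]), array([ 0.45966152, -0.24424229])]
deck e [array([ 0.45827195, -0.25111039]), array([ 0.47110451, -0.38144018]), array([ 0.60018279, -0.36377749])]
warm s [array([ 0.82543482, -0.40178174]), array([ 0.79458441, -0.15211116]), array([ 0.59942711, -0.17224746]), array([ 0.63296396, -0.4275731 ])]
warm e [array([ 0.59757392, -0.18944914]), array([ 0.78970179, -0.16493858]), array([ 0.81754898, -0.41396061]), array([ 0.62726659, -0.43602288])]
case w [array([ 0.49465919, -0.18971682]), array([ 0.51566751, -0.14721528])] [ 0.51008987 -0.14131454  0.112     ]
```

Call:
move_arm(steps=[{"fingers": -1,"xyz": [-2.6,3.3,0],"turn": -9},{"fingers": -1,"xyz": [-5.1,6.5,0],"turn": -18},{"fingers": -1,"xyz": [-7.7,9.8,0],"turn": -28},{"fingers": -1,"xyz": [-10.3,13,0],"turn": -37},{"fingers": -1,"xyz": [-12.8,16.3,0],"turn": -46},{"fingers": -1,"xyz": [-15.4,19.5,0],"turn": -55},{"fingers": -1,"xyz": [-15.4,19.5,0],"turn": -55}])

```text
clock: 1.02
eef_pos: [0.4444, 0.1965, 0.2392]
tcp_rot: [-0.674, -0.214, 0.674, -0.214]
ft_force: [0.9, -0.3, 0.6]
grip_width: 1.001
```

Run:
```python
from h import *
for n in ['wrist','scene','side']: d=snap(n,n+'1.png')
s=status.read_state();print(s['clock'],s['eef_pos'],s['tcp_rot'],s['qpos'])
e=load('side1.png');s=load('scene1.png')
c=lambda d,x0,x1,y0,y1,k:cv2.resize(d['frame'][y0:y1,x0:x1,::-1],None,fx=k,fy=k,interpolation=cv2.INTER_CUBIC)
cv2.imwrite('pics/c2.png',c(s,90,260,120,240,4))
cv2.imwrite('pics/c4.png',c(e,235,395,195,285,5))
```

```text
1.175 [0.44630881 0.19471926 0.23926924] [ 0.67432018  0.21286565 -0.67420787  0.21312968] [ 4.11650205e-01  1.01239162e-01 -3.11511319e-01  1.15792730e+00
 -3.88066054e-04  2.94129041e+00]
```

View pics/wrist1.png

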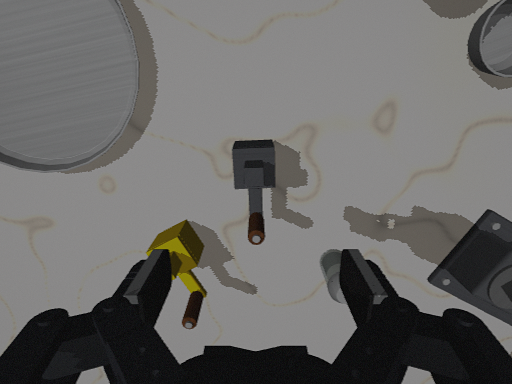

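View pics/c2.png

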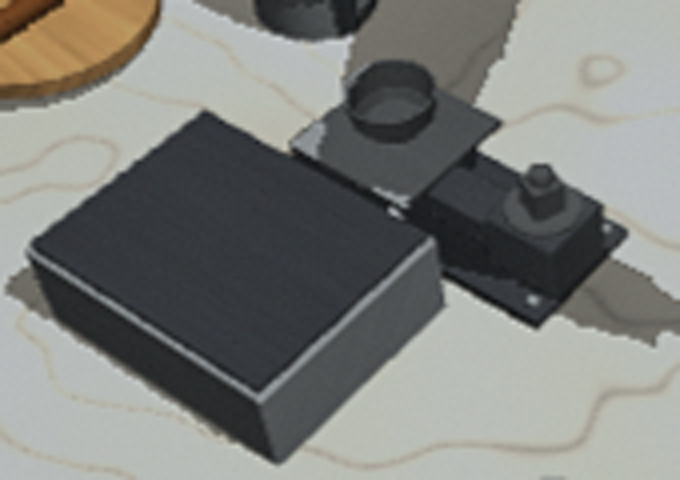

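View pics/c4.png

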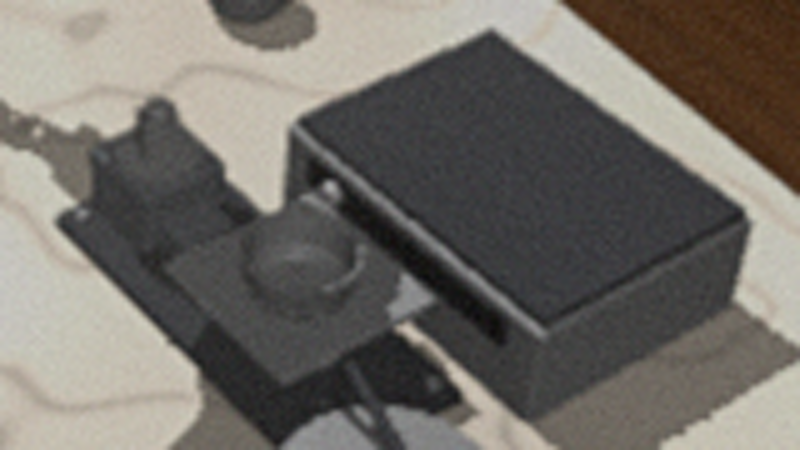

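Run:
```python
from h import *
w=load('wrist1.png')
c=lambda d,x0,x1,y0,y1,k:cv2.resize(d['frame'][y0:y1,x0:x1,::-1],None,fx=k,fy=k,interpolation=cv2.INTER_CUBIC)
a=c(w,215,315,130,255,5); a=np.clip(a.astype(float)*2,0,255).astype('uint8')
cv2.imwrite('pics/c5.png',a)
```

```text
(no output)
```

View pics/c5.png

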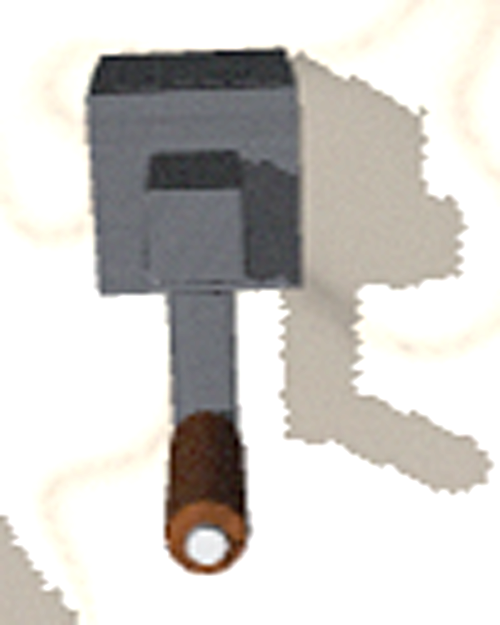

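Run:
```python
from h import *
w=load('wrist1.png');s=load('scene1.png');e=load('side1.png')
P=lambda u,v,z:onz(w,215+u/5,130+v/5,z)[:2]
def rep(n,q,z):
    p=np.array([P(*k,z) for k in q]); print(n,p.mean(0).round(4)); 
    for i in range(len(p)):
        dv=p[(i+1)%len(p)]-p[i]; print('  ',np.linalg.norm(dv).round(4),np.degrees(np.arctan2(dv[1],dv[0])).round(1))
    return p.mean(0)
b=rep('boss',[(146,188),(243,190),(246,286),(150,284)],.086)
h=rep('hub',[(89,96),(300,92),(302,286),(100,294)],.052)
g=P(207,547,.102); print('grip',g, np.linalg.norm(g-b),np.degrees(np.arctan2(*(g-b)[::-1])),np.degrees(np.arctan2(*(g-h)[::-1])))
# warmer corners triangulate
for a,b2 in [((28,250),(748,215)),((262,397),(490,32)),((440,235),(293,125)),((205,110),(543,330))]:
    print('warm',tri([(s,90+a[0]/4,120+a[1]/4),(e,235+b2[0]/5,195+b2[1]/5)]))
print('pin top',tri([(s,90+541/4,120+170/4),(e,235+155/5,195+103/5)]))
print('deck', tri([(s,90+292/4,120+147/4),(e,235+437/5,195+297/5)]),tri([(s,90+503/4,120+122/4),(e,235+165/5,195+262/5)]))
```

```text
boss [0.4422 0.1965]
   0.0195 -56.0
   0.0204 -142.6
   0.0198 123.9
   0.0204 36.8
hub [0.4425 0.1965]
   0.0465 -53.7
   0.045 -143.0
   0.0466 127.6
   0.0461 36.9
grip [0.39282743 0.15898575] 0.06206770632158624 -142.76706608030872 -142.95029546901833
warm [ 0.82353947 -0.40876916  0.08032394]
warm [ 0.79374117 -0.15777745  0.08083654]
warm [ 0.59903943 -0.179865    0.0801111 ]
warm [ 0.63058828 -0.43250785  0.08232715]
pin top [ 0.50912406 -0.14638507  0.10949217]
deck [ 0.60078801 -0.36050376  0.06298667] [ 0.45880926 -0.24738498  0.06301072]
```

Run:
```python
from h import *
w=load('wrist1.png')
m=w['frame'].astype(int); k=(m[...,0]>90)&(m[...,2]<60)&(m[...,1]>80)
ys,xs=np.nonzero(k)
c=np.array([.4423,.1965]);a=np.radians(-53);y=np.array([np.cos(a),np.sin(a)]);x=np.array([-y[1],y[0]])
for u,v in [(180,220),(203,244),(148,243),(206,293),(192,308),(170,278)]:
  for z in (.052,.1):
    p=onz(w,u,v,z)[:2]-c; print(u,v,z,(p@y).round(3),(p@x).round(3))
```

```text
180 220 0.052 -0.091 -0.06
180 220 0.1 -0.077 -0.039
203 244 0.052 -0.066 -0.093
203 244 0.1 -0.056 -0.067
148 243 0.052 -0.134 -0.09
148 243 0.1 -0.114 -0.064
206 293 0.052 -0.069 -0.166
206 293 0.1 -0.058 -0.128
192 308 0.052 -0.09 -0.189
192 308 0.1 -0.076 -0.148
170 278 0.052 -0.113 -0.141
170 278 0.1 -0.096 -0.108
```

Call:
move_arm(steps=[{"fingers": -0.2,"xyz": [-0.35,0.2,-5.5],"turn": 2},{"fingers": -0.2,"xyz": [-0.35,0.2,-11],"turn": 2},{"fingers": -0.2,"xyz": [-0.35,0.2,-15],"turn": 2},{"fingers": -0.2,"xyz": [-0.35,0.2,-17],"turn": 2},{"fingers": -0.2,"xyz": [-0.35,0.2,-17.5],"turn": 2},{"fingers": -0.2,"xyz": [-0.35,0.2,-17.5],"turn": 2}], force=60)

```text
clock: 1.92
eef_pos: [0.4432, 0.1966, 0.0646]
tcp_rot: [0.671, 0.224, -0.671, 0.224]
ft_force: [0.8, 0.5, 0.5]
grip_width: 0.603
```

Call:
move_arm(steps=[{"fingers": 1,"xyz": [0,0,0],"turn": 0},{"fingers": 1,"xyz": [0,0,0],"turn": 0},{"fingers": 1,"xyz": [0,0,0],"turn": 0},{"fingers": 1,"xyz": [0,0,0],"turn": 0},{"fingers": 1,"xyz": [0,0,2],"turn": 0},{"fingers": 1,"xyz": [0,0,6],"turn": 0},{"fingers": 1,"xyz": [0,0,11],"turn": 0},{"fingers": 1,"xyz": [0,0,14],"turn": 0}], force=60)

```text
clock: 2.92
eef_pos: [0.4429, 0.1973, 0.2066]
tcp_rot: [0.671, 0.225, -0.67, 0.224]
ft_force: [0.5, 0.2, -3.5]
grip_width: 0.226
```

Run:
```python
from h import *
for n in ['scene','wrist']: d=snap(n,n+'2.png')
s=status.read_state();print(s['clock'],s['eef_pos'],s['tcp_rot'],s['grip_width'],s['ft_force'])
```

```text
3.025 [0.4444158  0.19794875 0.20754516] [ 0.672631    0.22464516 -0.66843931  0.22425649] 0.22698564742186886 [-0.18784129  0.16252981 -3.44758493]
```

View pics/scene2.png

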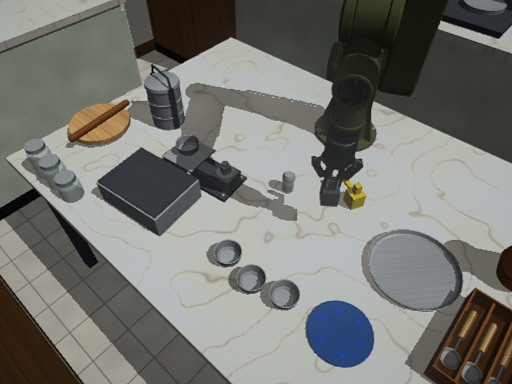

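View pics/wrist2.png

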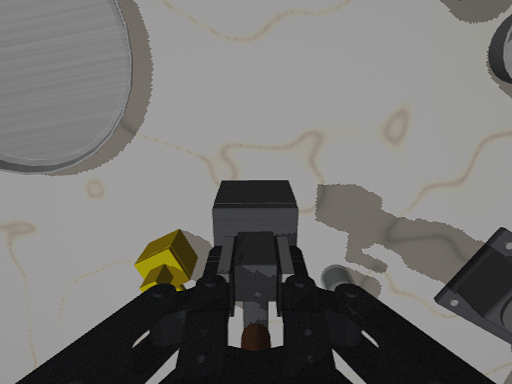

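Call:
move_arm(steps=[{"fingers": 1,"xyz": [-0.3,-5,1],"turn": 0},{"fingers": 1,"xyz": [-0.6,-10,2],"turn": 0},{"fingers": 1,"xyz": [-1,-15,3],"turn": 0},{"fingers": 1,"xyz": [-1.3,-20,3],"turn": 0},{"fingers": 1,"xyz": [-1.3,-24,3],"turn": 0},{"fingers": 1,"xyz": [-1.3,-24,3],"turn": 0},{"fingers": 1,"xyz": [-1.3,-24,3],"turn": 0}])

```text
clock: 3.9
eef_pos: [0.4287, -0.0426, 0.2331]
tcp_rot: [-0.67, -0.225, 0.671, -0.224]
ft_force: [-0.0, -0.7, -1.4]
grip_width: 0.224
```

Run:
```python
from h import *
for n in ['scene','wrist']: d=snap(n,n+'3.png')
s=status.read_state();print(s['clock'],s['eef_pos'],s['tcp_rot'],s['grip_width'],s['ft_force'])
w=load('wrist3.png');d=load('scene3.png')
print(proj(w,[.509,-.146,.112]))
c=lambda d,x0,x1,y0,y1,k:cv2.resize(d['frame'][y0:y1,x0:x1,::-1],None,fx=k,fy=k,interpolation=cv2.INTER_CUBIC)
u,v=proj(w,[.509,-.146,.09]).astype(int); print(u,v)
a=c(w,max(u-70,0),u+70,v-60,v+60,5); a=np.clip(a.astype(float)*1.8,0,255).astype('uint8')
cv2.imwrite('pics/c6.png',a)
```

```text
4.0 [ 0.42911506 -0.04208762  0.23355432] [-0.67006426 -0.22510234  0.6707734  -0.22451249] 0.22292022710407083 [ 0.34422767  1.1701055  -2.46864886]
[399.2101247 184.1716104]
388 177
```

View pics/c6.png

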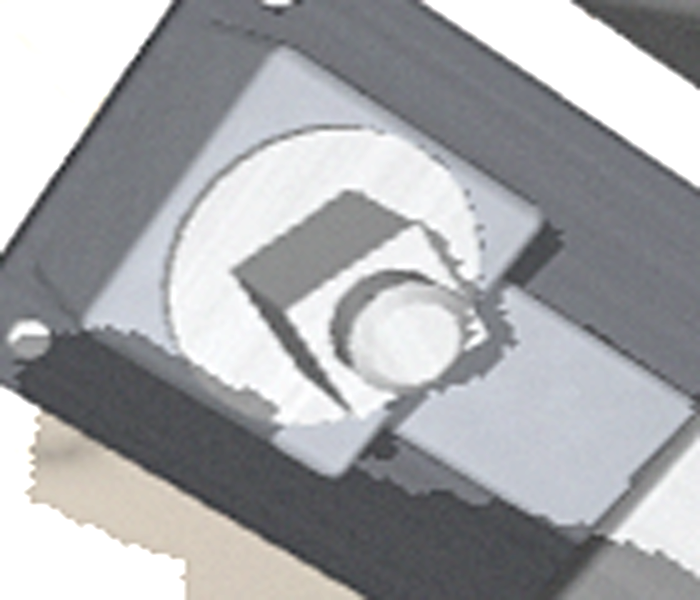

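View pics/wrist3.png

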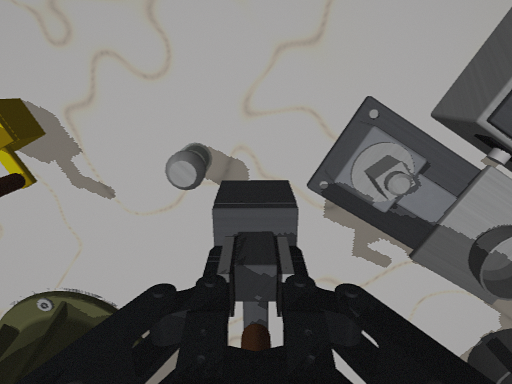

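Run:
```python
from h import *
w=load('wrist3.png')
P=lambda u,v,z:onz(w,318+u/5,117+v/5,z)[:2]
def an(a,b): d=b-a; return np.linalg.norm(d).round(4),np.degrees(np.arctan2(d[1],d[0])).round(1)
A=P(415,225,.1);B=P(272,305,.1);C=P(355,412,.1)
print(an(B,A),an(B,C),'centre',(A+C)/2)
D=P(233,270,.07);E=P(345,190,.07); print('base',an(D,E))
# pin top: ellipse fit
pts=np.array([(350,335),(362,305),(400,288),(440,295),(465,320),(463,355),(440,380),(400,388),(368,372)],float)
q=np.array([P(*p,.112) for p in pts]); (cx,cy),r=cv2.minEnclosingCircle(q.astype('float32')); 
A_=np.c_[2*q,np.ones(len(q))]; s=np.linalg.lstsq(A_,(q**2).sum(1),rcond=None)[0]; print('pin',s[:2],np.sqrt(s[2]+s[:2]@s[:2]))
pts=np.array([(165,290),(178,230),(210,180),(260,143),(330,127),(400,137),(450,170),(478,220),(210,385),(255,413),(300,426)],float)
q=np.array([P(*p,.07) for p in pts]);A_=np.c_[2*q,np.ones(len(q))]; s=np.linalg.lstsq(A_,(q**2).sum(1),rcond=None)[0]; print('collar',s[:2],np.sqrt(s[2]+s[:2]@s[:2]))
# gear case corners
G=[P(*p,.07) for p in [(282,45),(545,218),(333,478),(80,328)]]
for i in range(4): print('case',an(G[i],G[(i+1)%4]))
print(np.mean(G,0))
# held hub: where is it
print('tool yaw', status.read_state()['tcp_rot'])
for u,v in [(214,207),(297,207)]: print(u,v)
```

```text
(np.float64(0.0291), np.float64(-20.7)) (np.float64(0.0288), np.float64(-101.9)) centre [ 0.50927001 -0.14765158]
base (np.float64(0.027), np.float64(-13.9))
pin [ 0.50901872 -0.14662485] 0.010277143718532446
collar [ 0.50942635 -0.14770421] 0.032453378510622126
case (np.float64(0.0686), np.float64(-83.8))
case (np.float64(0.0683), np.float64(-174.3))
case (np.float64(0.0678), np.float64(96.5))
case (np.float64(0.0686), np.float64(6.3))
[ 0.50861343 -0.14488707]
tool yaw [-0.67006426 -0.22510234  0.6707734  -0.22451249]
214 207
297 207
```

Call:
move_arm(steps=[{"fingers": 1,"xyz": [1.3,-1.7,0],"turn": 7},{"fingers": 1,"xyz": [3.2,-4.2,0],"turn": 15},{"fingers": 1,"xyz": [5.2,-6.7,0],"turn": 23},{"fingers": 1,"xyz": [7,-9.1,-1],"turn": 31},{"fingers": 1,"xyz": [8,-10.4,-3],"turn": 37},{"fingers": 1,"xyz": [8,-10.4,-4.5],"turn": 37},{"fingers": 1,"xyz": [8,-10.4,-4.5],"turn": 37}])

```text
clock: 4.88
eef_pos: [0.508, -0.1455, 0.1877]
tcp_rot: [-0.564, -0.427, 0.565, -0.424]
ft_force: [-0.1, 1.2, -2.8]
grip_width: 0.224
```

Run:
```python
from h import *
for n in ['scene','side','wrist']: d=snap(n,n+'4.png')
s=status.read_state();print(s['clock'],s['eef_pos'],s['tcp_rot'],s['qpos'],s['ft_force'])
from scipy.spatial.transform import Rotation as R
y=R.from_quat(s['tcp_rot']).as_matrix()[:,1];print(np.degrees(np.arctan2(y[1],y[0])),R.from_quat(s['tcp_rot']).as_matrix().round(3))
c=lambda d,x0,x1,y0,y1,k:cv2.resize(d['frame'][y0:y1,x0:x1,::-1],None,fx=k,fy=k,interpolation=cv2.INTER_CUBIC)
a=c(load('scene4.png'),170,260,120,200,6);b=c(load('side4.png'),220,310,180,260,6)
cv2.imwrite('pics/c7.png',cv2.resize(np.hstack([a,b]),(800,356)))
```

```text
5.025 [ 0.50952736 -0.14624604  0.1899576 ] [ 0.5647979   0.42550865 -0.56448219  0.42579993] [-2.79575500e-01  2.08175932e-01 -2.99624229e-01  1.06239854e+00
  1.08969201e-04  1.57009519e+00] [ 0.01320495  0.37983447 -2.64084511]
-15.978324053297712 [[ 0.001  0.961 -0.275]
 [-0.    -0.275 -0.961]
 [-1.     0.001 -0.   ]]
```

View pics/c7.png

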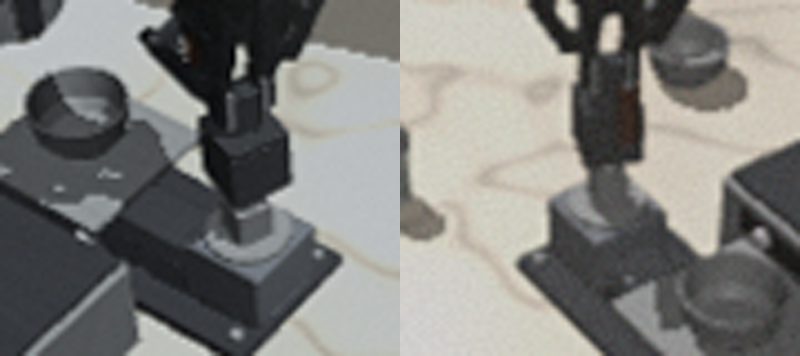

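View pics/wrist4.png

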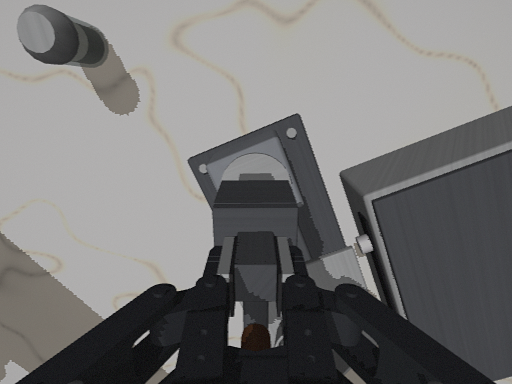

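Call:
move_arm(steps=[{"fingers": 1,"xyz": [0,-0.05,-0.8],"turn": 0},{"fingers": 1,"xyz": [0,-0.05,-1.5],"turn": 0},{"fingers": 1,"xyz": [0,-0.05,-1.9],"turn": 0},{"fingers": 1,"xyz": [0,-0.05,-2.2],"turn": 0},{"fingers": 1,"xyz": [0,-0.05,-2.4],"turn": 0},{"fingers": 1,"xyz": [0,-0.05,-2.5],"turn": 0},{"fingers": 1,"xyz": [0,-0.05,-2.6],"turn": 0}])

```text
clock: 5.9
eef_pos: [0.5096, -0.1475, 0.1634]
tcp_rot: [0.565, 0.425, -0.565, 0.426]
ft_force: [0.3, -0.1, -2.8]
grip_width: 0.223
```

Call:
move_arm(steps=[{"fingers": 1,"xyz": [0,0,-0.1],"turn": 0},{"fingers": 1,"xyz": [0,0,-0.2],"turn": 0}])

```text
clock: 6.15
eef_pos: [0.5095, -0.1475, 0.1613]
tcp_rot: [0.565, 0.425, -0.565, 0.426]
ft_force: [-0.7, -0.1, -2.5]
grip_width: 0.223
```

Call:
move_arm(steps=[{"fingers": 1,"xyz": [0,0,-0.15],"turn": 0},{"fingers": 1,"xyz": [0,0,-0.3],"turn": 0},{"fingers": 1,"xyz": [0,0,-0.4],"turn": 0}])

```text
clock: 6.52
eef_pos: [0.5094, -0.1475, 0.1572]
tcp_rot: [-0.565, -0.426, 0.565, -0.425]
ft_force: [-0.1, -0.2, -2.6]
grip_width: 0.222
```

Call:
move_arm(steps=[{"fingers": 1,"xyz": [0,0,-0.4],"turn": 0},{"fingers": 1,"xyz": [0,0,-0.8],"turn": 0},{"fingers": 1,"xyz": [0,0,-1.2],"turn": 0},{"fingers": 1,"xyz": [0,0,-1.6],"turn": 0},{"fingers": 1,"xyz": [0,0,-1.9],"turn": 0},{"fingers": 1,"xyz": [0,0,-2.0],"turn": 0}])

```text
clock: 7.28
eef_pos: [0.5094, -0.1475, 0.137]
tcp_rot: [-0.565, -0.426, 0.565, -0.425]
ft_force: [0.3, -0.4, -3.6]
grip_width: 0.224
```

Call:
move_arm(steps=[{"fingers": 1,"xyz": [0,0,-0.1],"turn": 0},{"fingers": 1,"xyz": [0,0,-0.2],"turn": 0}])

```text
clock: 7.52
eef_pos: [0.5096, -0.1476, 0.1354]
tcp_rot: [0.565, 0.425, -0.565, 0.426]
ft_force: [-2.3, -0.2, 9.1]
grip_width: 0.224
```

Call:
move_arm(steps=[{"fingers": -0.2,"xyz": [0,0,0.1],"turn": 0},{"fingers": -0.2,"xyz": [0,0,0.1],"turn": 0},{"fingers": -0.2,"xyz": [0,0,0.1],"turn": 0},{"fingers": -0.2,"xyz": [0,0,4],"turn": 0},{"fingers": -0.2,"xyz": [0,0,9],"turn": 0},{"fingers": -0.2,"xyz": [0,0,11],"turn": 0},{"fingers": -0.2,"xyz": [0,0,11],"turn": 0}])

```text
clock: 8.4
eef_pos: [0.5107, -0.1479, 0.2471]
tcp_rot: [0.566, 0.424, -0.564, 0.427]
ft_force: [0.3, 1.3, -0.3]
grip_width: 0.6
```

Run:
```python
from h import *
for n in ['scene','side','wrist']: d=snap(n,n+'5.png')
s=status.read_state();print(s['clock'],s['eef_pos'],s['qpos'],s['ft_force'])
c=lambda d,x0,x1,y0,y1,k:cv2.resize(d['frame'][y0:y1,x0:x1,::-1],None,fx=k,fy=k,interpolation=cv2.INTER_CUBIC)
a=c(load('scene5.png'),150,260,120,220,6);b=c(load('side5.png'),230,340,180,280,6)
cv2.imwrite('pics/c8.png',cv2.resize(np.hstack([a,b]),(800,364)))
```

```text
8.55 [ 0.50878227 -0.14727996  0.24392254] [-2.81776281e-01  1.81091526e-01 -2.07521865e-01  1.18413473e+00
  4.61432682e-06  1.56824355e+00] [-0.74032048  0.31523566 -0.46957899]
```

View pics/c8.png

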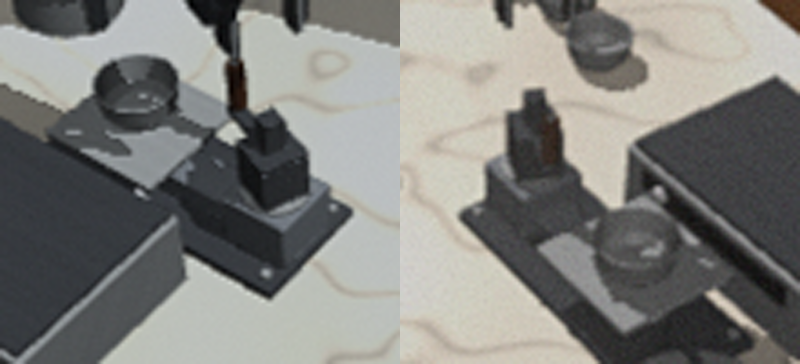

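View pics/wrist5.png

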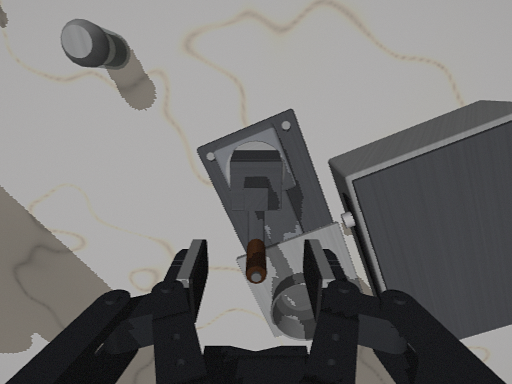

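Run:
```python
from h import *
w=load('wrist5.png')
p=onz(w,256,277,.172); print(p, p[:2]-[.5088,-.1473],np.linalg.norm(p[:2]-[.509,-.1472]))
d=p[:2]-[.509,-.1472];print(np.degrees(np.arctan2(d[1],d[0])))
print(.06*np.cos(np.radians(-106)),.06*np.sin(np.radians(-106)))
c=lambda d,x0,x1,y0,y1,k:cv2.resize(d['frame'][y0:y1,x0:x1,::-1],None,fx=k,fy=k,interpolation=cv2.INTER_CUBIC)
a=c(w,230,400,90,290,4); cv2.imwrite('pics/c9.png',cv2.resize(np.clip(a*1.6,0,255).astype('uint8'),(510,600)))
w=load('wrist3.png')
a=c(w,400,512,80,300,4); cv2.imwrite('pics/c10.png',cv2.resize(np.clip(a*1.6,0,255).astype('uint8'),(305,600)))
```

```text
[ 0.49222586 -0.20864714  0.172     ] [-0.01657414 -0.06134714] 0.06369554473573824
-105.26885299264997
-0.016538241349019944 -0.05767570175629913
```

View pics/c9.png

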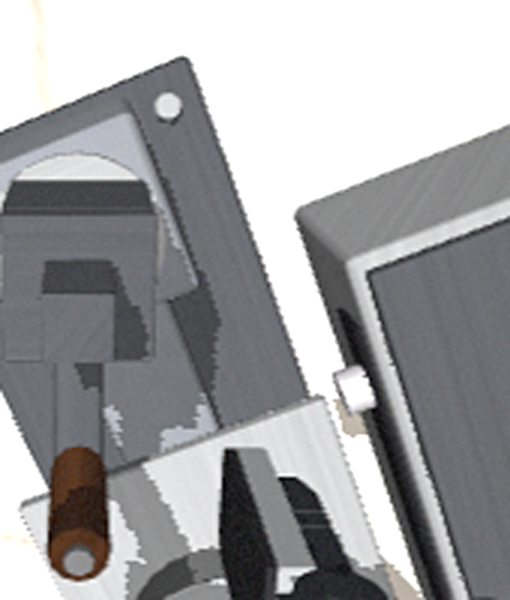

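View pics/c10.png

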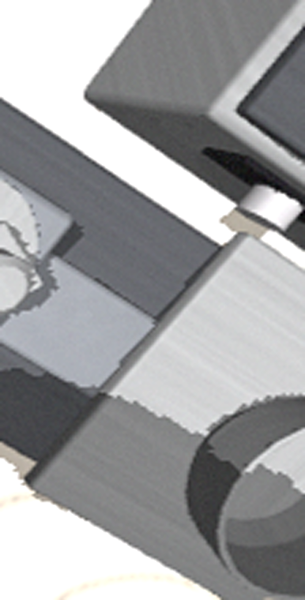

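Run:
```python
from h import *
a=load('wrist5.png');b=load('wrist3.png');s=load('scene1.png');e=load('side1.png')
print(tri([(a,338.3,222.7),(b,488.7,166.2)]),tri([(a,237.3,258.3),(b,410.3,257.1)]),tri([(a,345.7,177.3),(b,478.8,120.3)]))
print('all',tri([(a,237.3,258.3),(b,410.3,257.1),(s,90+503/4,120+122/4),(e,235+165/5,195+262/5)]), tri([(a,345.7,177.3),(b,478.8,120.3),(s,90+440/4,120+235/4),(e,235+293/5,195+125/5)]))
```

```text
[ 0.5851383  -0.24025836  0.05776598] [ 0.45653798 -0.24917493  0.06558887] [ 0.59906889 -0.17601765  0.08508253]
all [ 0.45727579 -0.24903879  0.06419308] [ 0.5999735  -0.17886476  0.08017684]
```

Call:
move_arm(steps=[{"fingers": -0.2,"xyz": [-0.8,-3,0],"turn": 0},{"fingers": -0.2,"xyz": [-1.65,-5.9,0],"turn": 0},{"fingers": -0.2,"xyz": [-1.65,-5.9,-4],"turn": 0},{"fingers": -0.2,"xyz": [-1.65,-5.9,-8],"turn": 0},{"fingers": -0.2,"xyz": [-1.65,-5.9,-10.3],"turn": 0},{"fingers": 1,"xyz": [-1.65,-5.9,-10.3],"turn": 0},{"fingers": 1,"xyz": [-1.65,-5.9,-10.3],"turn": 0},{"fingers": 1,"xyz": [-1.65,-5.9,-10.3],"turn": 0}], force=40)

```text
clock: 9.55
eef_pos: [0.4935, -0.2066, 0.143]
tcp_rot: [0.565, 0.425, -0.565, 0.426]
ft_force: [0.0, -0.1, -2.5]
grip_width: 0.201
```

Call:
move_arm(steps=[{"fingers": 1,"xyz": [0,0,0],"turn": 0},{"fingers": 1,"xyz": [0,0,0],"turn": 0}])

```text
clock: 9.8
eef_pos: [0.4932, -0.2066, 0.1427]
tcp_rot: [0.565, 0.425, -0.565, 0.426]
ft_force: [-0.2, -0.7, -2.4]
grip_width: 0.198
```

Run:
```python
from h import *
for n in ['scene','side','wrist']: d=snap(n,n+'6.png')
s=status.read_state();print(s['clock'],s['eef_pos'],s['grip_width'],s['ft_force'])
```

```text
9.95 [ 0.49315158 -0.20664876  0.14256845] 0.1999868659529312 [-0.64018678 -1.11638724 -0.91679501]
```

View pics/wrist6.png

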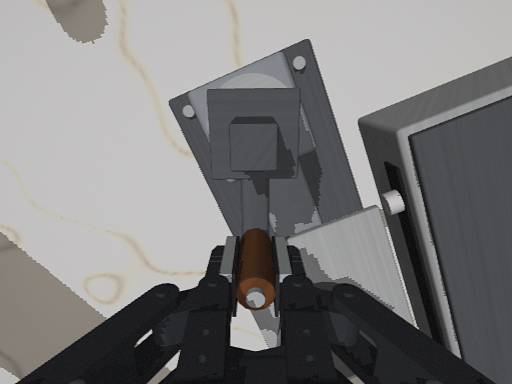

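```bash
cat > arc.py <<'E'
import sys,numpy as np
t0=float(sys.argv[1]);n=int(sys.argv[2]);st=float(sys.argv[3]);r=6.0
for i in range(1,n+1):
    a=np.radians(t0);b=np.radians(t0-i*st); print((r*(np.cos(b)-np.cos(a))).round(2),(r*(np.sin(b)-np.sin(a))).round(2))
E
python3 arc.py -106 8 12; echo; python3 arc.py -202 8 18
```

```text
-1.16 0.47
-2.2 1.17
-3.07 2.07
-3.74 3.14
-4.17 4.32
-4.34 5.56
-4.26 6.81
-3.91 8.02

0.97 1.61
2.38 2.84
4.11 3.57
5.98 3.74
7.81 3.32
9.42 2.35
10.65 0.93
11.38 -0.8
```

Call:
move_arm(steps=[{"fingers": 1,"xyz": [-1.16,0.47,0],"turn": 0},{"fingers": 1,"xyz": [-2.2,1.17,0],"turn": 0},{"fingers": 1,"xyz": [-3.07,2.07,0],"turn": 0},{"fingers": 1,"xyz": [-3.74,3.14,0],"turn": 0},{"fingers": 1,"xyz": [-4.17,4.32,0],"turn": 0},{"fingers": 1,"xyz": [-4.34,5.56,0],"turn": 0},{"fingers": 1,"xyz": [-4.26,6.81,0],"turn": 0},{"fingers": 1,"xyz": [-3.91,8.02,0],"turn": 0}])

```text
clock: 10.95
eef_pos: [0.4531, -0.1254, 0.1423]
tcp_rot: [-0.564, -0.426, 0.565, -0.425]
ft_force: [-3.5, -1.3, 4.3]
grip_width: 0.203
```

Run:
```python
from h import *
for n in ['scene','side','wrist']: d=snap(n,n+'7.png')
s=status.read_state();print(s['clock'],s['eef_pos'],s['grip_width'],s['ft_force'])
c=lambda d,x0,x1,y0,y1,k:cv2.resize(d['frame'][y0:y1,x0:x1,::-1],None,fx=k,fy=k,interpolation=cv2.INTER_CUBIC)
a=c(load('scene7.png'),150,260,120,220,6);b=c(load('side7.png'),230,340,180,280,6)
cv2.imwrite('pics/c11.png',cv2.resize(np.hstack([a,b]),(800,364)))
```

```text
11.1 [ 0.45368463 -0.12471229  0.14225696] 0.1945762134229875 [-3.92271037  2.85718106  6.78399569]
```

View pics/c11.png

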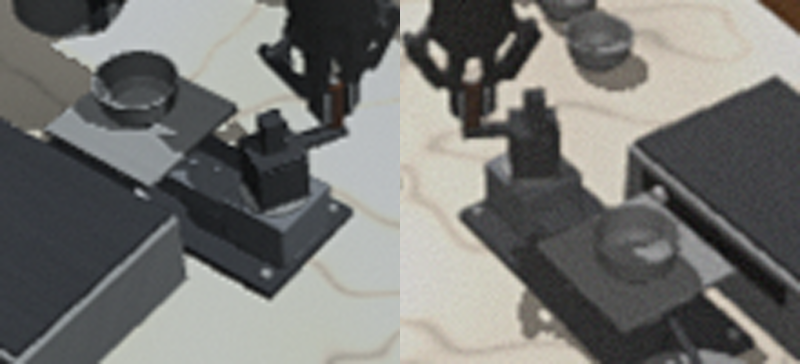

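View pics/wrist7.png

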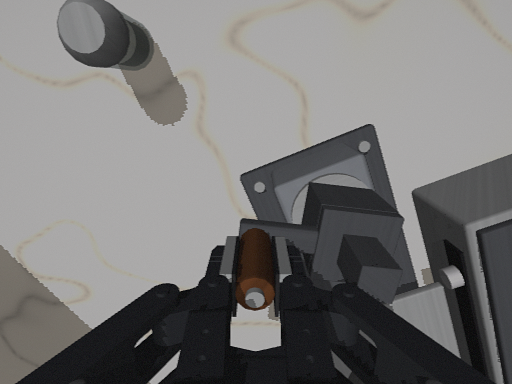

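Call:
move_arm(steps=[{"fingers": 1,"xyz": [0.97,1.61,0],"turn": 0},{"fingers": 1,"xyz": [2.38,2.84,0],"turn": 0},{"fingers": 1,"xyz": [4.11,3.57,0],"turn": 0},{"fingers": 1,"xyz": [5.98,3.74,0],"turn": 0},{"fingers": 1,"xyz": [7.81,3.32,0],"turn": 0},{"fingers": 1,"xyz": [9.42,2.35,0],"turn": 0},{"fingers": 1,"xyz": [10.65,0.93,0],"turn": 0},{"fingers": 1,"xyz": [11.38,-0.8,0],"turn": 0}])

```text
clock: 12.1
eef_pos: [0.5676, -0.1331, 0.142]
tcp_rot: [0.565, 0.427, -0.564, 0.425]
ft_force: [-5.8, 3.0, 6.6]
grip_width: 0.201
```

```bash
python3 - <<'E'
from h import *
for n in ['scene','side','wrist']: d=snap(n,n+'8.png')
s=status.read_state();print(s['clock'],s['eef_pos'],s['grip_width'],s['ft_force'])
c=lambda d,x0,x1,y0,y1,k:cv2.resize(d['frame'][y0:y1,x0:x1,::-1],None,fx=k,fy=k,interpolation=cv2.INTER_CUBIC)
a=c(load('scene8.png'),150,260,120,220,6);b=c(load('side8.png'),230,340,180,280,6)
cv2.imwrite('pics/c12.png',cv2.resize(np.hstack([a,b]),(800,364)))
E
python3 arc.py -346 7 18
```

```text
12.25 [ 0.56789709 -0.1346985   0.14204987] 0.2009886096911777 [-1.61582226 -0.56206011  3.20445898]
0.16 -1.87
-0.26 -3.7
-1.23 -5.31
-2.64 -6.54
-4.37 -7.27
-6.24 -7.44
-8.07 -7.01
```

View pics/c12.png

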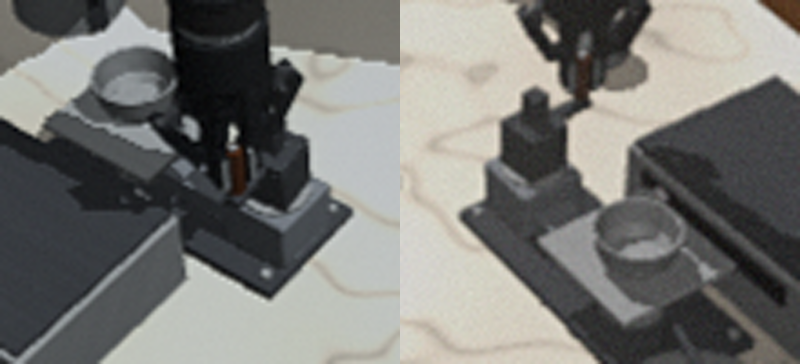

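View pics/wrist8.png

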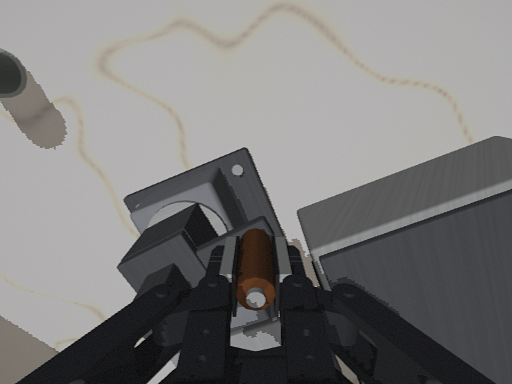

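Call:
move_arm(steps=[{"fingers": 1,"xyz": [0.16,-1.87,0],"turn": 0},{"fingers": 1,"xyz": [-0.26,-3.7,0],"turn": 0},{"fingers": 1,"xyz": [-1.23,-5.31,0],"turn": 0},{"fingers": 1,"xyz": [-2.64,-6.54,0],"turn": 0},{"fingers": 1,"xyz": [-4.37,-7.27,0],"turn": 0},{"fingers": 1,"xyz": [-6.24,-7.44,0],"turn": 0},{"fingers": 1,"xyz": [-6.24,-7.44,0],"turn": 0}])

```text
clock: 13.12
eef_pos: [0.5046, -0.2083, 0.1421]
tcp_rot: [0.565, 0.426, -0.564, 0.425]
ft_force: [0.0, 3.5, 0.4]
grip_width: 0.197
```

Run:
```python
from h import *
for n in ['scene','side','wrist']: d=snap(n,n+'9.png')
s=status.read_state();print(s['clock'],s['eef_pos'],s['grip_width'],s['ft_force'])
c=lambda d,x0,x1,y0,y1,k:cv2.resize(d['frame'][y0:y1,x0:x1,::-1],None,fx=k,fy=k,interpolation=cv2.INTER_CUBIC)
a=c(load('scene9.png'),90,260,120,240,4);b=c(load('side9.png'),235,395,195,285,5)
cv2.imwrite('pics/c13.png',a);cv2.imwrite('pics/c14.png',b)
```

```text
13.275 [ 0.50552495 -0.20843604  0.14206309] 0.1930242569084972 [-1.05391472  2.79561997  1.73232345]
```

View pics/c13.png

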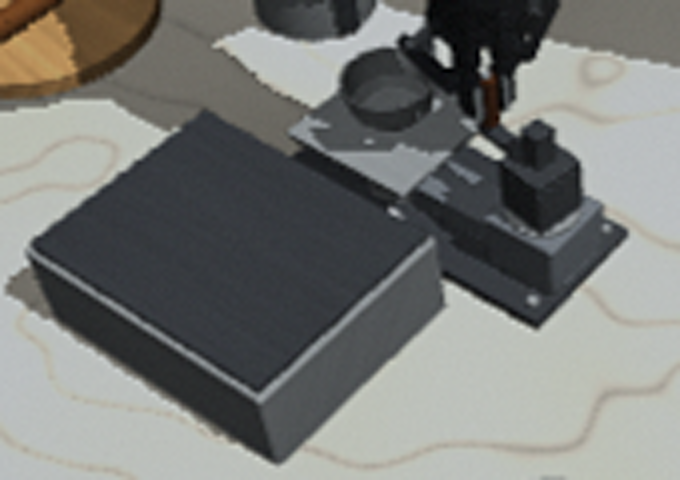

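View pics/c14.png

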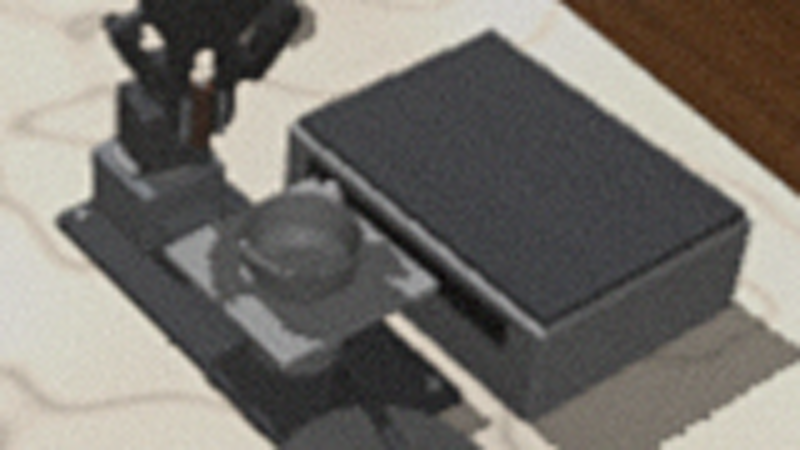

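View pics/wrist9.png

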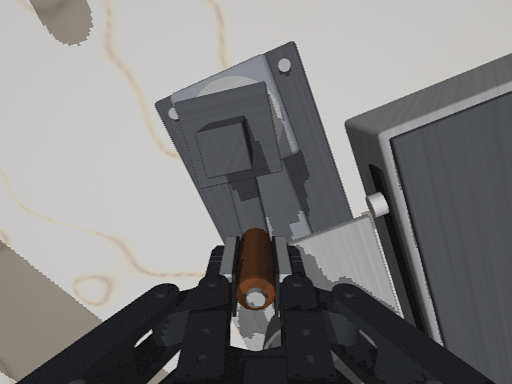

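Run:
```python
from h import *
def c(d,x0,x1,y0,y1,k):
    a=cv2.resize(d['frame'][y0:y1,x0:x1,::-1],None,fx=k,fy=k,interpolation=cv2.INTER_CUBIC).astype(float)
    return np.clip(a*1.6,0,255).astype('uint8')
cv2.imwrite('pics/d1.png',c(load('scene9.png'),155,220,130,185,12))
cv2.imwrite('pics/d2.png',c(load('side9.png'),260,330,225,275,11))
```

```text
(no output)
```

View pics/d1.png

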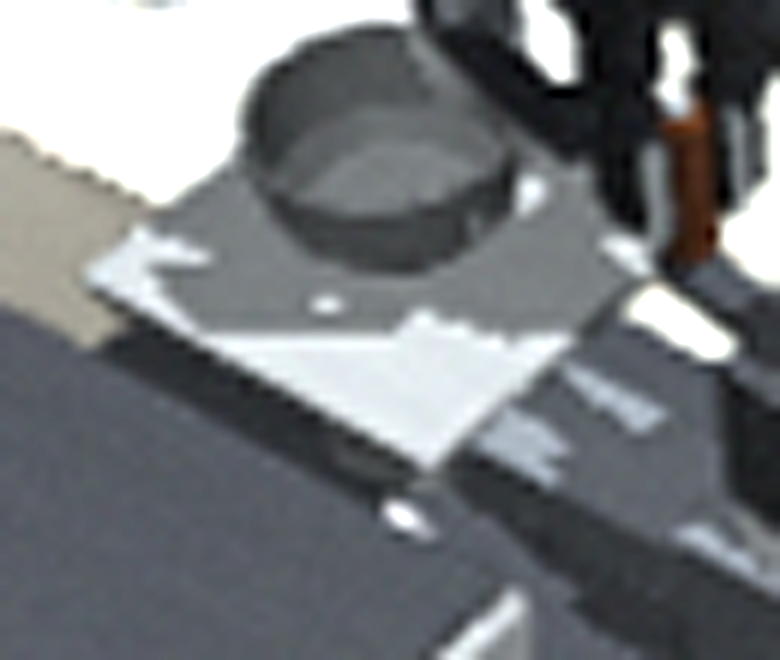

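View pics/d2.png

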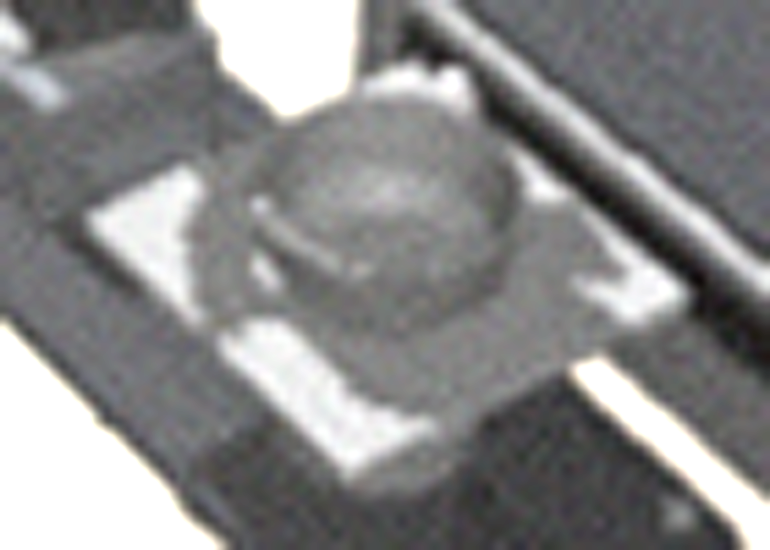

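Run:
```python
from h import *
def c(d,x0,x1,y0,y1,k):
    a=cv2.resize(d['frame'][y0:y1,x0:x1,::-1],None,fx=k,fy=k,interpolation=cv2.INTER_CUBIC).astype(float)
    return np.clip(a*2,0,255).astype('uint8')
s=load('scene9.png');e=load('side9.png')
def grid(d,pts,k=16,h=11):
    return np.hstack([c(d,u-h,u+h,v-h,v+h,k) for u,v in pts])
# order: A(-x,+y) B(-x,-y) C(+x,+y) D(+x,-y)
cv2.imwrite('pics/d3.png',np.vstack([cv2.resize(grid(s,[(200,179),(141,148)]),(704,352)),cv2.resize(grid(e,[(294,220),(344,261)]),(704,352))])[:, :])
cv2.imwrite('pics/d3.png',cv2.resize(cv2.imread('pics/d3.png'),(600,600)))
cv2.imwrite('pics/d4.png',np.vstack([cv2.resize(grid(s,[(155,218),(97,182)]),(704,352)),cv2.resize(grid(e,[(333,202),(384,238)]),(704,352))]))
cv2.imwrite('pics/d4.png',cv2.resize(cv2.imread('pics/d4.png'),(600,600)))
```

```text
(no output)
```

View pics/d3.png

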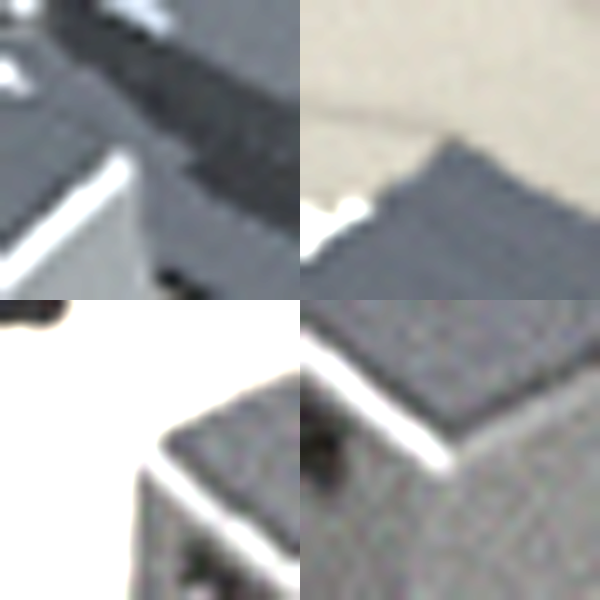

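View pics/d4.png

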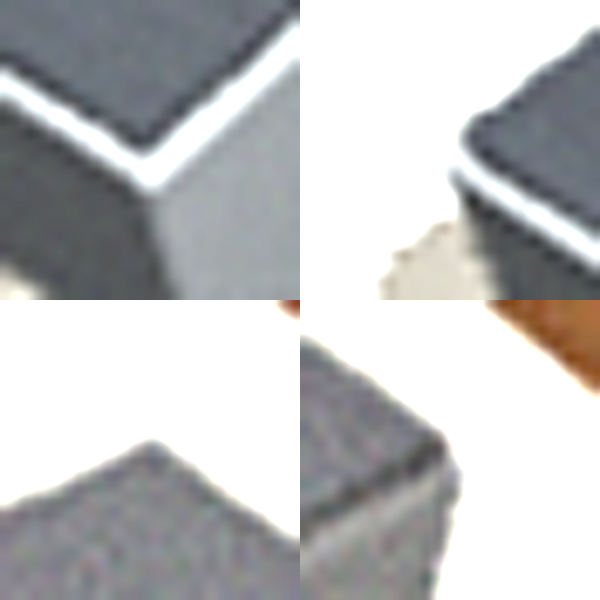

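Run:
```python
from h import *
s=load('scene9.png');e=load('side9.png')
q=lambda o,p,k:(o[0]+(p[0]+.5)/k-.5,o[1]+(p[1]+.5)/k-.5)
k=13.636
W={'A':(q((189,168),(118,148),k),q((283,209),(165,137),k)),'B':(q((130,137),(155,140),k),q((333,250),(155,138),k)),
'C':(q((144,207),(145,150),k),q((322,191),(150,140),k)),'D':(q((86,171),(165,138),k),q((373,227),(140,138),k))}
P={}
def t(n,a,b):
    X=tri([(s,*a),(e,*b)]); P[n]=X; print(n,X.round(4),'resid',(proj(s,X)-a).round(2),(proj(e,X)-b).round(2))
for n in W: t(n,*W[n])
S=lambda x,y:q((155,130),(x,y),12); E=lambda x,y:q((260,225),(x,y),11)
t('P1',S(88,275),E(690,295)); t('P3',S(655,268),E(88,218)); t('P2',S(428,467),E(465,78))
d=lambda a,b:np.linalg.norm(P[a]-P[b]).round(4)
print(d('A','B'),d('C','D'),d('A','C'),d('B','D'),d('P1','P3'),d('P1','P2'),d('P2','P3'))
for z in(.078,.080,.082): print(z,[onz(s,*S(*p),z)[:2].round(4) for p in [(88,275),(428,467)]],[onz(e,*E(*p),z)[:2].round(4) for p in [(690,295),(88,218),(350,475)]])
```

```text
A [ 0.6048 -0.182   0.0856] resid [-0.52  0.09] [-0.46 -0.05]
B [ 0.6317 -0.4315  0.0869] resid [-0.07  0.  ] [-0.08  0.  ]
C [ 0.7922 -0.1602  0.0858] resid [ 0.27 -0.02] [ 0.2  -0.01]
D [ 0.8186 -0.4062  0.0867] resid [0.46 0.02] [ 0.41 -0.06]
P1 [ 0.5982 -0.3629  0.0799] resid [-0.1   0.01] [-0.1 -0. ]
P3 [ 0.4716 -0.248   0.0691] resid [ 3.34 -0.75] [3.45 0.53]
P2 [ 0.5895 -0.242   0.0767] resid [-2.37  0.34] [-2.23 -0.2 ]
0.251 0.2474 0.1887 0.1887 0.1713 0.1213 0.1183
0.078 [array([ 0.5969, -0.3645]), array([ 0.5841, -0.2363])] [array([ 0.5998, -0.3616]), array([ 0.4577, -0.2486]), array([ 0.471 , -0.3766])]
0.08 [array([ 0.598 , -0.3626]), array([ 0.5853, -0.2347])] [array([ 0.5984, -0.3632]), array([ 0.4566, -0.2505]), array([ 0.4699, -0.3782])]
0.082 [array([ 0.5991, -0.3607]), array([ 0.5864, -0.233 ])] [array([ 0.597 , -0.3648]), array([ 0.4555, -0.2523]), array([ 0.4687, -0.3798])]
```

```bash
python3 - <<'E'
from h import *
def c(d,u,v,k=16,h=14):
    a=cv2.resize(d['frame'][v-h:v+h,max(u-h,0):u+h,::-1],None,fx=k,fy=k,interpolation=cv2.INTER_CUBIC).astype(float)
    return cv2.resize(np.clip(a*2,0,255).astype('uint8'),(300,300))
im=[('wrist9',389,138),('wrist8',321,258),('wrist5',354,180),('wrist6',412,136)]
cv2.imwrite('pics/d5.png',np.vstack([np.hstack([c(load(n+'.png'),u,v) for n,u,v in im[:2]]),np.hstack([c(load(n+'.png'),u,v) for n,u,v in im[2:]])]))
E
python3 arc.py -94 8 15.5
```

```text
-1.58 0.33
-3.02 1.07
-4.21 2.17
-5.06 3.54
-5.52 5.1
-5.54 6.72
-5.12 8.28
-4.31 9.68
```

View pics/d5.png

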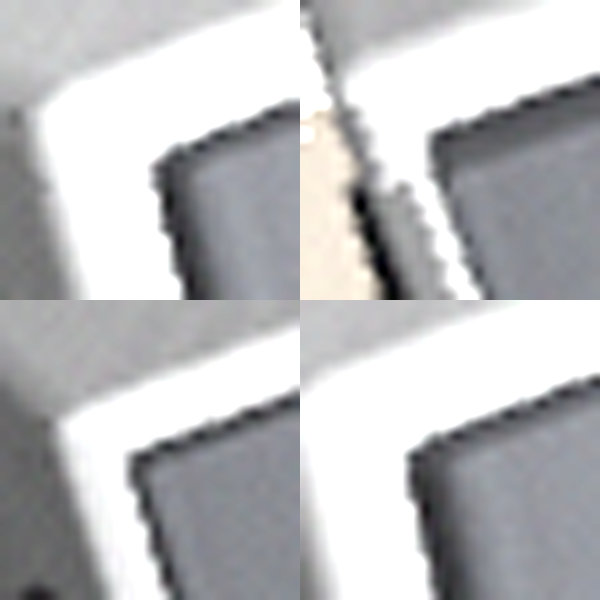

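Run:
```python
from h import *
k=300/28
im={'wrist9':(389,138),'wrist8':(321,258),'wrist5':(354,180),'wrist6':(412,136)}
def px(n,x,y): u,v=im[n]; return (load(n+'.png'),u-14+(x+.5)/k-.5,v-14+(y+.5)/k-.5)
base={'wrist9':(152,166),'wrist8':(130,130),'wrist5':(130,155),'wrist6':(108,155)}
top={'wrist9':(190,160),'wrist8':(147,172),'wrist5':(152,165),'wrist6':(150,163)}
out={'wrist9':(40,105),'wrist8':(45,80),'wrist5':(60,125),}
for nm,D in [('base',base),('top',top),('out',out)]:
    o=[px(n,*p) for n,p in D.items()]; X=tri(o); print(nm,X.round(4),[(proj(d,X)-[u,v]).round(1).tolist() for d,u,v in o])
    o2=[o[0],o[1]];print('  9&8',tri(o2).round(4)); 
    if len(o)>3: print('  8&6',tri([o[1],o[3]]).round(4))
```

```text
base [ 0.6044 -0.1817  0.0833] [[0.0, -0.3], [0.3, 0.1], [-0.1, 0.2], [-0.3, -0.1]]
  9&8 [ 0.6043 -0.1819  0.083 ]
  8&6 [ 0.6043 -0.1816  0.0836]
top [ 0.6043 -0.1809  0.0895] [[0.4, 0.5], [0.1, -0.3], [-0.5, 0.2], [0.3, -0.6]]
  9&8 [ 0.604  -0.1804  0.0902]
  8&6 [ 0.6043 -0.1813  0.0892]
out [ 0.5991 -0.1772  0.0812] [[0.2, 0.4], [-0.4, -0.1], [0.1, -0.3]]
  9&8 [ 0.5992 -0.177   0.0813]
```

Run:
```python
from h import *
s=load('scene9.png');e=load('side9.png')
q=lambda o,p,k:(o[0]+(p[0]+.5)/k-.5,o[1]+(p[1]+.5)/k-.5)
k=13.636
W={'B':(q((130,137),(155,140),k),q((333,250),(153,118),k)),
'C':(q((144,207),(145,137),k),q((322,191),(150,140),k))}
for n,(a,b) in W.items():
    X=tri([(s,*a),(e,*b)]); print(n,X.round(4),(proj(s,X)-a).round(2),(proj(e,X)-b).round(2))
# pure far-outline method: known plate rect from base corner A and size; top edge line heights
# deck corner heights with wrist9/8..: 
def c(d,x0,x1,y0,y1,k):
    a=cv2.resize(d['frame'][y0:y1,x0:x1,::-1],None,fx=k,fy=k,interpolation=cv2.INTER_LANCZOS4).astype(float)
    return np.clip(a*2.2,0,255).astype('uint8')
cv2.imwrite('pics/d6.png',c(load('wrist9.png'),340,512,80,330,2))
cv2.imwrite('pics/d7.png',c(load('wrist8.png'),290,400,190,300,6))
```

```text
B [ 0.6332 -0.4284  0.0899] [-0.04  0.  ] [-0.05  0.  ]
C [ 0.7907 -0.1618  0.0874] [ 0.24 -0.02] [ 0.18 -0.01]
```

View pics/d6.png

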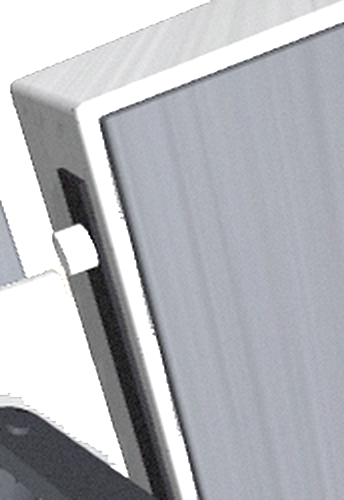

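View pics/d7.png

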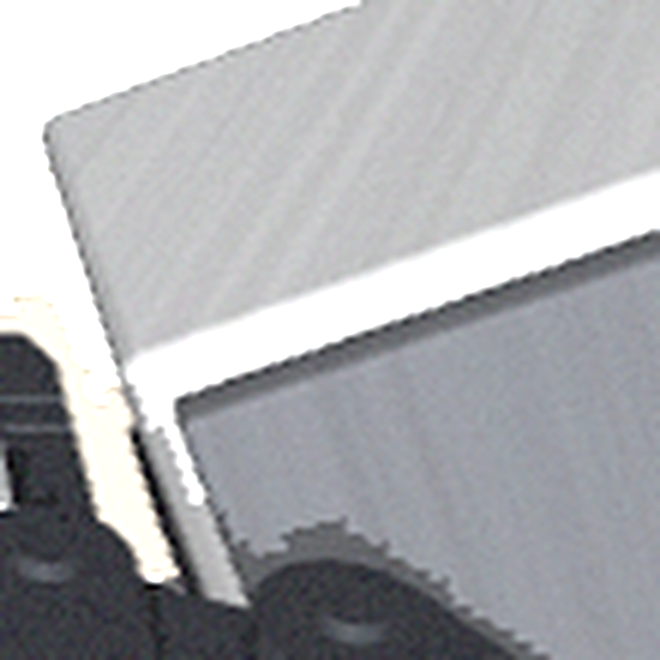

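Run:
```python
from h import *
k=300/28
im={'wrist9':(389,138),'wrist8':(321,258),'wrist5':(354,180),'wrist6':(412,136)}
top={'wrist9':(190,160),'wrist8':(147,172),'wrist5':(152,165),'wrist6':(150,163)}
for n,(u,v) in im.items():
    d=load(n+'.png')
    for t in (0,.002,.004,.006): 
        p=proj(d,[.6044,-.1817,.0833+t]); print(n,t,((p-[u-14,v-14]+.5)*k-.5).round(0), top[n])
# gradient profile across +y edge in wrist8: along base edge direction stand +x
d=load('wrist8.png'); g=cv2.cvtColor(d['frame'],cv2.COLOR_RGB2GRAY).astype(np.float32)
ps=np.radians(6.2); ex=np.array([np.cos(ps),np.sin(ps),0]);b=np.array([.6044,-.1817,.0833])
for nm,off in [('wrist8',0),('wrist9',0)]:
    d=load(nm+'.png'); g=cv2.cvtColor(d['frame'],cv2.COLOR_RGB2GRAY).astype(np.float32)
    zs=np.arange(-.003,.012,.0005); prof=np.zeros(len(zs));c=0
    for a in np.arange(.01,.06,.0005):
        pts=np.array([proj(d,b+ex*a+[0,0,z]) for z in zs],np.float32)
        if pts.max()>505 or pts.min()<1: continue
        prof+=cv2.remap(g,pts[:,0:1].copy(),pts[:,1:2].copy(),cv2.INTER_LINEAR).ravel();c+=1
    print(nm,c,dict(zip((zs*1000).round(1).tolist(),(prof/max(c,1)).round(0).tolist())))
```

```text
wrist9 0 [152. 162.] (190, 160)
wrist9 0.002 [166. 167.] (190, 160)
wrist9 0.004 [181. 173.] (190, 160)
wrist9 0.006 [195. 178.] (190, 160)
wrist8 0 [133. 131.] (147, 172)
wrist8 0.002 [139. 146.] (147, 172)
wrist8 0.004 [145. 162.] (147, 172)
wrist8 0.006 [151. 177.] (147, 172)
wrist5 0 [129. 157.] (152, 165)
wrist5 0.002 [136. 163.] (152, 165)
wrist5 0.004 [142. 169.] (152, 165)
wrist5 0.006 [148. 175.] (152, 165)
wrist6 0 [104. 154.] (150, 163)
wrist6 0.002 [120. 159.] (150, 163)
wrist6 0.004 [137. 164.] (150, 163)
wrist6 0.006 [153. 169.] (150, 163)
wrist8 100 {-3.0: 142.0, -2.5: 143.0, -2.0: 143.0, -1.5: 141.0, -1.0: 129.0, -0.5: 105.0, 0.0: 76.0, 0.5: 53.0, 1.0: 43.0, 1.5: 42.0, 2.0: 45.0, 2.5: 46.0, 3.0: 48.0, 3.5: 49.0, 4.0: 51.0, 4.5: 53.0, 5.0: 58.0, 5.5: 63.0, 6.0: 68.0, 6.5: 72.0, 7.0: 73.0, 7.5: 73.0, 8.0: 73.0, 8.5: 72.0, 9.0: 72.0, 9.5: 72.0, 10.0: 72.0, 10.5: 72.0, 11.0: 72.0, 11.5: 72.0}
wrist9 100 {-3.0: 140.0, -2.5: 125.0, -2.0: 106.0, -1.5: 87.0, -1.0: 70.0, -0.5: 58.0, 0.0: 52.0, 0.5: 50.0, 1.0: 51.0, 1.5: 54.0, 2.0: 57.0, 2.5: 60.0, 3.0: 63.0, 3.5: 67.0, 4.0: 71.0, 4.5: 74.0, 5.0: 77.0, 5.5: 79.0, 6.0: 81.0, 6.5: 81.0, 7.0: 81.0, 7.5: 81.0, 8.0: 81.0, 8.5: 80.0, 9.0: 80.0, 9.5: 80.0, 10.0: 80.0, 10.5: 80.0, 11.0: 80.0, 11.5: 80.0}
```

Call:
move_arm(steps=[{"fingers": -0.2,"xyz": [0,0,0],"turn": 0},{"fingers": -0.2,"xyz": [0,0,0],"turn": 0},{"fingers": -0.2,"xyz": [0,0,4],"turn": 0},{"fingers": -0.2,"xyz": [0,0,9],"turn": 0},{"fingers": 1,"xyz": [4.4,-0.9,10],"turn": 0},{"fingers": 1,"xyz": [9.4,-2,8],"turn": 0},{"fingers": 1,"xyz": [14.4,-3.1,4],"turn": 0},{"fingers": 1,"xyz": [14.4,-3.1,-1],"turn": 0}])

```text
clock: 14.28
eef_pos: [0.6537, -0.2411, 0.1313]
tcp_rot: [0.565, 0.424, -0.564, 0.427]
ft_force: [1.0, 0.2, -0.1]
grip_width: -0.002
```

Call:
move_arm(steps=[{"fingers": 1,"xyz": [0,0,-2],"turn": 0},{"fingers": 1,"xyz": [0,0,-2.6],"turn": 0},{"fingers": 1,"xyz": [0,0,-2.6],"turn": 0},{"fingers": 1,"xyz": [0,0,-2.6],"turn": 0}])

```text
clock: 14.78
eef_pos: [0.6503, -0.2402, 0.1082]
tcp_rot: [0.565, 0.425, -0.564, 0.426]
ft_force: [0.1, 0.5, 0.2]
grip_width: 0.004
```

Call:
move_arm(steps=[{"fingers": 1,"xyz": [0,0,-0.5],"turn": 0},{"fingers": 1,"xyz": [0,0,-0.8],"turn": 0},{"fingers": 1,"xyz": [0,0,-0.95],"turn": 0},{"fingers": 1,"xyz": [0,0,-1.0],"turn": 0}])

```text
clock: 15.28
eef_pos: [0.6493, -0.2397, 0.0977]
tcp_rot: [0.565, 0.425, -0.565, 0.426]
ft_force: [-4.6, 1.1, 10.8]
grip_width: 0.003
```

Call:
move_arm(steps=[{"fingers": 1,"xyz": [0,0,-0.05],"turn": 0},{"fingers": 1,"xyz": [0,0,-0.1],"turn": 0}])

```text
clock: 15.52
eef_pos: [0.6493, -0.2397, 0.0977]
tcp_rot: [0.565, 0.425, -0.565, 0.426]
ft_force: [-6.5, 1.6, 14.8]
grip_width: -0.005
```

Call:
move_arm(steps=[{"fingers": 1,"xyz": [0,0,-0.05],"turn": 0},{"fingers": 1,"xyz": [0,0,-0.1],"turn": 0}])

```text
clock: 15.78
eef_pos: [0.6494, -0.2397, 0.0976]
tcp_rot: [0.565, 0.425, -0.564, 0.426]
ft_force: [-8.6, 3.0, 21.9]
grip_width: -0.005
```

Call:
move_arm(steps=[{"fingers": 1,"xyz": [0,0,3],"turn": 0},{"fingers": 1,"xyz": [-3.5,-0.5,4],"turn": 0},{"fingers": 1,"xyz": [-7.8,-1.2,3],"turn": 0},{"fingers": 1,"xyz": [-7.8,-1.2,1],"turn": 0},{"fingers": 1,"xyz": [-7.8,-1.2,0.2],"turn": 0},{"fingers": 1,"xyz": [-7.8,-1.2,0],"turn": 0},{"fingers": 1,"xyz": [-7.8,-1.2,-0.2],"turn": 0}])

```text
clock: 16.65
eef_pos: [0.5722, -0.2518, 0.0926]
tcp_rot: [0.565, 0.425, -0.564, 0.426]
ft_force: [0.1, -0.3, 0.1]
grip_width: 0.004
```

Call:
move_arm(steps=[{"fingers": 1,"xyz": [0,0,-0.1],"turn": 0},{"fingers": 1,"xyz": [0,0,-0.2],"turn": 0}])

```text
clock: 16.9
eef_pos: [0.5716, -0.2517, 0.0905]
tcp_rot: [0.565, 0.425, -0.565, 0.426]
ft_force: [0.4, 0.3, -0.1]
grip_width: -0.003
```

Call:
move_arm(steps=[{"fingers": 1,"xyz": [0,0,-0.1],"turn": 0},{"fingers": 1,"xyz": [0,0,-0.2],"turn": 0}])

```text
clock: 17.15
eef_pos: [0.5715, -0.2517, 0.0892]
tcp_rot: [0.565, 0.425, -0.565, 0.426]
ft_force: [-3.7, 2.6, 11.9]
grip_width: 0.001
```

Call:
move_arm(steps=[{"fingers": 1,"xyz": [0,0,-0.1],"turn": 0}])

```text
clock: 17.27
eef_pos: [0.5716, -0.2517, 0.0892]
tcp_rot: [0.565, 0.425, -0.564, 0.426]
ft_force: [-6.1, 3.5, 18.9]
grip_width: -0.002
```

Call:
move_arm(steps=[{"fingers": 1,"xyz": [0,0,5],"turn": 0},{"fingers": 0,"xyz": [0,0,11],"turn": 0},{"fingers": -0.2,"xyz": [-2,1.3,12],"turn": 0},{"fingers": -0.2,"xyz": [-6.65,4.3,12],"turn": 0},{"fingers": -0.2,"xyz": [-6.65,4.3,11],"turn": 0},{"fingers": -0.2,"xyz": [-6.65,4.3,8],"turn": 0},{"fingers": -0.2,"xyz": [-6.65,4.3,5.8],"turn": 0},{"fingers": -0.2,"xyz": [-6.65,4.3,5.8],"turn": 0}])

```text
clock: 18.27
eef_pos: [0.5039, -0.2084, 0.1436]
tcp_rot: [-0.564, -0.426, 0.565, -0.425]
ft_force: [0.7, -0.2, 0.3]
grip_width: 0.598
```

Call:
move_arm(steps=[{"fingers": 1,"xyz": [0,0,0],"turn": 0},{"fingers": 1,"xyz": [0,0,0],"turn": 0},{"fingers": 1,"xyz": [0,0,0],"turn": 0},{"fingers": 1,"xyz": [0,0,0],"turn": 0}], force=40)

```text
clock: 18.77
eef_pos: [0.5057, -0.2092, 0.1464]
tcp_rot: [0.565, 0.425, -0.564, 0.426]
ft_force: [0.2, -1.5, 5.1]
grip_width: 0.2
```

```bash
python3 - <<'E'
from h import *
d=snap('wrist','wrist10.png')
s=status.read_state();print(s['clock'],s['eef_pos'],s['grip_width'],s['ft_force'])
p=s['eef_pos'][:2]-[.5095,-.1475];print(np.degrees(np.arctan2(p[1],p[0])),np.linalg.norm(p))
E
python3 arc.py -94 8 17; echo; python3 arc.py -230 6 11.333
```

```text
18.825 [ 0.50565744 -0.20924623  0.14632079] 0.19129180690543432 [ 0.36664391 -1.73293203  6.1325843 ]
-93.56100835867568 0.06186567599072258
-1.73 0.38
-3.28 1.26
-4.5 2.54
-5.29 4.13
-5.58 5.88
-5.35 7.64
-4.61 9.25
-3.44 10.58

0.98 0.67
2.07 1.13
3.23 1.37
4.41 1.38
5.58 1.15
6.67 0.7
```

View pics/wrist10.png

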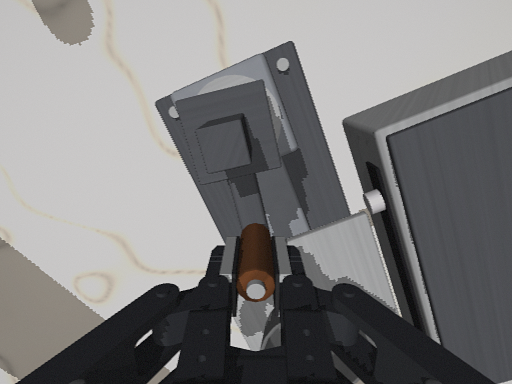

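Call:
move_arm(steps=[{"fingers": 1,"xyz": [-1.73,0.38,0],"turn": 0},{"fingers": 1,"xyz": [-3.28,1.26,0],"turn": 0},{"fingers": 1,"xyz": [-4.5,2.54,0],"turn": 0},{"fingers": 1,"xyz": [-5.29,4.13,0],"turn": 0},{"fingers": 1,"xyz": [-5.58,5.88,0],"turn": 0},{"fingers": 1,"xyz": [-5.35,7.64,0],"turn": 0},{"fingers": 1,"xyz": [-4.61,9.25,0],"turn": 0},{"fingers": 1,"xyz": [-3.44,10.58,0],"turn": 0}])

```text
clock: 19.82
eef_pos: [0.4692, -0.1029, 0.1462]
tcp_rot: [-0.564, -0.425, 0.566, -0.426]
ft_force: [-2.7, -4.4, 10.1]
grip_width: 0.201
```

Call:
move_arm(steps=[{"fingers": 1,"xyz": [0.98,0.67,0],"turn": 0},{"fingers": 1,"xyz": [2.07,1.13,0],"turn": 0},{"fingers": 1,"xyz": [3.23,1.37,0],"turn": 0},{"fingers": 1,"xyz": [4.41,1.38,0],"turn": 0},{"fingers": 1,"xyz": [5.58,1.15,0],"turn": 0},{"fingers": 1,"xyz": [6.67,0.7,0],"turn": 0},{"fingers": 1,"xyz": [6.67,0.7,0],"turn": 0}])

```text
clock: 20.7
eef_pos: [0.5375, -0.0957, 0.146]
tcp_rot: [0.565, 0.426, -0.565, 0.426]
ft_force: [-0.2, 0.1, 7.5]
grip_width: 0.198
```

Run:
```python
from h import *
d=snap('scene','scene11.png');d=snap('side','side11.png');snap('wrist','wrist11.png')
s=status.read_state();print(s['clock'],s['eef_pos'],s['grip_width'],s['ft_force'])
p=s['eef_pos'][:2]-[.5095,-.1475];print(np.degrees(np.arctan2(p[1],p[0])),np.linalg.norm(p))
c=lambda d,x0,x1,y0,y1,k:cv2.resize(d['frame'][y0:y1,x0:x1,::-1],None,fx=k,fy=k,interpolation=cv2.INTER_CUBIC)
a=c(load('scene11.png'),90,260,120,240,4);b=c(load('side11.png'),235,395,195,285,5)
cv2.imwrite('pics/c15.png',a);cv2.imwrite('pics/c16.png',b)
```

```text
20.85 [ 0.53743083 -0.09569156  0.14607344] 0.1967775914966699 [-0.64045547  0.30090485  6.80036271]
61.670117402777315 0.05885784398939189
```

View pics/c15.png

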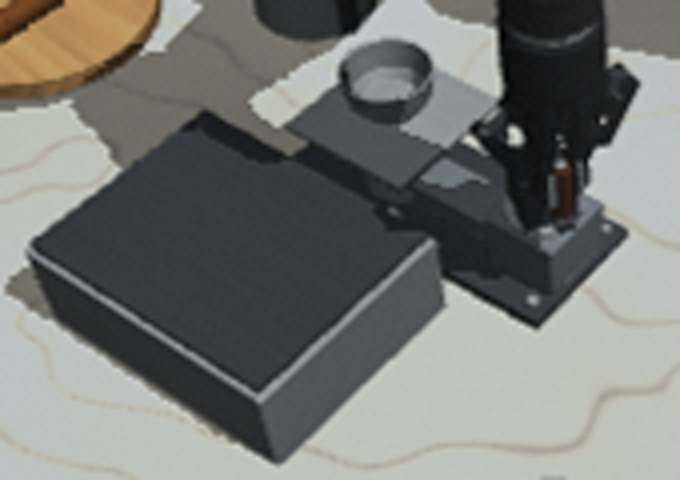

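View pics/c16.png

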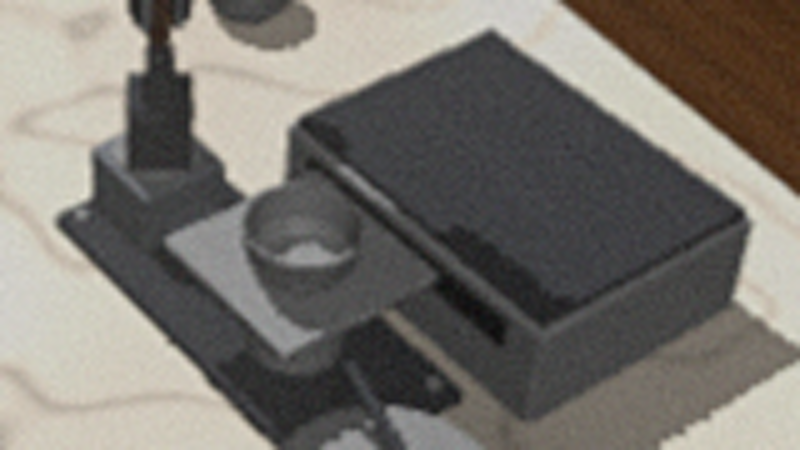

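Call:
move_arm(steps=[{"fingers": -0.2,"xyz": [0,0,0],"turn": 0},{"fingers": -0.2,"xyz": [0,0,0],"turn": 0},{"fingers": -0.2,"xyz": [0,0,4],"turn": 0},{"fingers": -0.2,"xyz": [0,0,9],"turn": 0},{"fingers": 1,"xyz": [1.5,-5,10],"turn": 0},{"fingers": 1,"xyz": [3,-10,9],"turn": 0},{"fingers": 1,"xyz": [3.4,-15.6,5],"turn": 0},{"fingers": 1,"xyz": [3.4,-15.6,0],"turn": 0}])

```text
clock: 21.85
eef_pos: [0.5724, -0.2557, 0.1452]
tcp_rot: [0.566, 0.423, -0.565, 0.426]
ft_force: [0.6, 0.6, -1.4]
grip_width: -0.007
```

Call:
move_arm(steps=[{"fingers": 1,"xyz": [0,0,-2.5],"turn": 0},{"fingers": 1,"xyz": [0,0,-3.7],"turn": 0},{"fingers": 1,"xyz": [0,0,-4.2],"turn": 0},{"fingers": 1,"xyz": [0,0,-4.2],"turn": 0}])

```text
clock: 22.35
eef_pos: [0.5717, -0.2519, 0.1041]
tcp_rot: [0.565, 0.425, -0.564, 0.426]
ft_force: [-0.4, 0.2, 0.2]
grip_width: -0.0
```

Call:
move_arm(steps=[{"fingers": 1,"xyz": [0,0,-0.3],"turn": 0},{"fingers": 1,"xyz": [0,0,-0.5],"turn": 0},{"fingers": 1,"xyz": [0,0,-0.6],"turn": 0}])

```text
clock: 22.72
eef_pos: [0.5713, -0.2519, 0.0978]
tcp_rot: [0.565, 0.425, -0.565, 0.426]
ft_force: [-4.6, 1.3, 8.4]
grip_width: -0.003
```

Call:
move_arm(steps=[{"fingers": 1,"xyz": [0,0,-0.1],"turn": 0},{"fingers": 1,"xyz": [0,0,-0.15],"turn": 0}])

```text
clock: 22.98
eef_pos: [0.5714, -0.2519, 0.0977]
tcp_rot: [0.565, 0.425, -0.564, 0.426]
ft_force: [-4.3, 1.8, 14.8]
grip_width: 0.002
```

Call:
move_arm(steps=[{"fingers": 1,"xyz": [0,0,4],"turn": 0},{"fingers": 1,"xyz": [0,0,9],"turn": 0},{"fingers": 1,"xyz": [0,0,14],"turn": 0},{"fingers": 1,"xyz": [2,5,17],"turn": 0},{"fingers": 1,"xyz": [4,10,18],"turn": 0},{"fingers": 1,"xyz": [4,16,18],"turn": 0},{"fingers": 1,"xyz": [4,22,18],"turn": 0},{"fingers": 1,"xyz": [4,22,18],"turn": 0}])

```text
clock: 23.98
eef_pos: [0.611, -0.0278, 0.276]
tcp_rot: [0.564, 0.427, -0.563, 0.427]
ft_force: [0.3, 0.4, -0.1]
grip_width: -0.001
```

Run:
```python
from h import *
d=snap('scene','scene12.png');d=snap('side','side12.png')
s=status.read_state();print(s['clock'],s['eef_pos'],s['ft_force'])
c=lambda d,x0,x1,y0,y1,k:cv2.resize(d['frame'][y0:y1,x0:x1,::-1],None,fx=k,fy=k,interpolation=cv2.INTER_CUBIC)
a=c(load('scene12.png'),90,260,120,240,3);b=c(load('side12.png'),235,335,185,285,3)
cv2.imwrite('pics/c17.png',np.hstack([cv2.resize(a,(425,300)),b]))
```

```text
24.075 [ 0.61108141 -0.03138755  0.27591866] [ 0.64322419 -0.11261797  0.60361037]
```

View pics/c17.png

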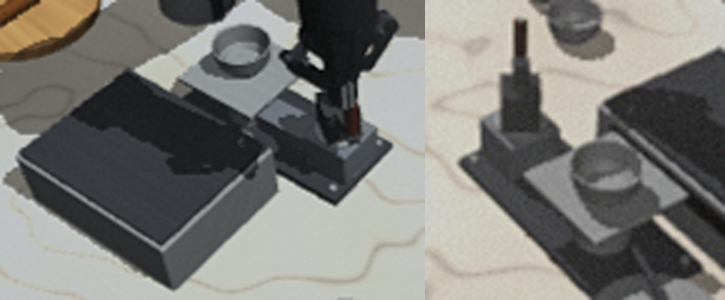

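View pics/scene12.png

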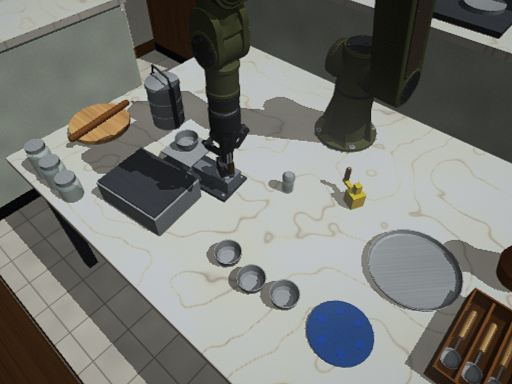

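The crank is on the drive and seated. The katori is upright on the deck at about (186,138), and the bystanders are where they started. The gripper is clear at z = 0.276 m with no contact force.

```bash
python3 -c "
from cell import job
print(job.sign_off())"
```

```text
the job is handed in; nothing more can be done
None
```

I fitted the crank to the drive, wound the deck level with the plate warmer, let go, and handed the job in at about 24 s.

- **Fitting:** I set the crank to the square's angle as measured in the wrist camera. It dropped 30 mm home with no turning search, and the press at the bottom peaked at about 12 N.
- **Winding:** I turned the crank about 552° clockwise by its sleeve. A fingertip touch part-way showed the deck still 8.5 mm below the warmer top, which gave the last 204°.
- **Level check:** After winding, a light touch (about 15 N) gave the same tool height of 0.0977 m on the deck as I had measured on the warmer.
- **Disagreement:** My first camera estimates put the warmer top at 81–87 mm. They had picked up its light rim, below the raised dark plate. The touch gave about 89.7 mm, which agreed with a closer wrist-camera measurement of the plate, so I wound to that.
- **Final pictures:** The crank is seated on the drive, the katori is upright on the deck, and the yellow crank and the other things look unmoved. The robot was touching nothing.

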